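Pack the sealing-tape rolls into the property kit case

TASK

Turn the orange turnbutton of the shut kit case a quarter turn, clear of the lid, then open the clear lid until it stands upright. Pack every roll of sealing tape (those on the stand's spindles and the one lying on the table, as many as there are): each lies flat and centred on the case's pad of its own colour, turned so that its white pull tab points right along the pad's white pointer. Once all are in, shut the lid fully, and only then turn the turnbutton back across the lid's edge as far as it goes; leave the bottle, the phone and the screwdriver alone.

Things in the scene. Friction and masses are not known exactly. Their poses are not given: they have to be found in the camera images.
- red_roll (a point): centre (half-way up) of the red tape roll: a flat rigid ring, outer diameter 54 mm, hole 28 mm, 25 mm high, about 70 g, starting on one of the stand's spindles (may be absent). Its z axis is the ring's axis, its x axis points from the centre to the white pull tab: a rigid block sticking 10 mm out of the rim (to 37 mm from the centre), 14 mm wide, 16 mm high; a white dash on the faces also points to it
- red_tab (a point): point near the outer end of the red roll's pull tab, 35 mm from the roll's axis, half-way up
- pad_red: fixed red round pad, 64 mm across and 3 mm thick, on the case floor; origin at the centre of its underside; x axis points along its white pointer, a dash from 26 to 44 mm from the centre. Which pad is where and where the pointers point vary
- blue_roll (a point): centre (half-way up) of the blue tape roll: a flat rigid ring, outer diameter 54 mm, hole 28 mm, 25 mm high, about 70 g, starting on one of the stand's spindles (may be absent). Its z axis is the ring's axis, its x axis points from the centre to the white pull tab: a rigid block sticking 10 mm out of the rim (to 37 mm from the centre), 14 mm wide, 16 mm high; a white dash on the faces also points to it
- blue_tab (a point): point near the outer end of the blue roll's pull tab, 35 mm from the roll's axis, half-way up
- pad_blue: fixed blue round pad, 64 mm across and 3 mm thick, on the case floor; origin at the centre of its underside; x axis points along its white pointer, a dash from 26 to 44 mm from the centre. Which pad is where and where the pointers point vary
- green_roll (a point): centre (half-way up) of the green tape roll: a flat rigid ring, outer diameter 54 mm, hole 28 mm, 25 mm high, about 70 g, starting on one of the stand's spindles (may be absent). Its z axis is the ring's axis, its x axis points from the centre to the white pull tab: a rigid block sticking 10 mm out of the rim (to 37 mm from the centre), 14 mm wide, 16 mm high; a white dash on the faces also points to it
- green_tab (a point): point near the outer end of the green roll's pull tab, 35 mm from the roll's axis, half-way up
- pad_green: fixed green round pad, 64 mm across and 3 mm thick, on the case floor; origin at the centre of its underside; x axis points along its white pointer, a dash from 26 to 44 mm from the centre. Which pad is where and where the pointers point vary
- yellow_roll (a point): centre (half-way up) of the yellow tape roll: a flat rigid ring, outer diameter 54 mm, hole 28 mm, 25 mm high, about 70 g, starting lying on the table between stand and case (may be absent). Its z axis is the ring's axis, its x axis points from the centre to the white pull tab: a rigid block sticking 10 mm out of the rim (to 37 mm from the centre), 14 mm wide, 16 mm high; a white dash on the faces also points to it
- yellow_tab (a point): point near the outer end of the yellow roll's pull tab, 35 mm from the roll's axis, half-way up
- pad_yellow: fixed yellow round pad, 64 mm across and 3 mm thick, on the case floor; origin at the centre of its underside; x axis points along its white pointer, a dash from 26 to 44 mm from the centre. Which pad is where and where the pointers point vary
- stand: fixed grey stand 290 x 80 x 15 mm (x, y, z) with three upright steel spindles, 18 mm in diameter, rising 42 mm above its 15 mm base, at x = -100, 0, 100 mm along its middle; origin at the centre of its underside. A roll lies on the base around a spindle and comes off straight up
- case: fixed black open case, outside 222 x 237 x 50 mm (x, y, z), walls and floor 6 mm, origin at the centre of its underside. Four pads on its floor at (x = +-45; y = -52.5 or +37.5 mm), so rolls stand 90 mm apart. Lid hinge along the top of the +y wall, turnbutton outside the -y wall at x = -60 mm
- lid_hinge (a point): middle of the hinge line of the lid, on the case's top +y edge, 50 mm above the table; the hinge runs along the case's x axis
- lid (a joint): lid angle, rad: 0 shut, pi/2 standing upright, limit 1.9 (leaning outwards, to case +y), starts shut. Clear flat lid 222 mm wide (along case x), 237 mm from hinge to free edge, 8 mm thick, about 0.28 kg; the hinge is stiff (0.5 N m), so the lid stays where it is left and must be pushed right down
- lid_edge (a point): middle of the lid's free edge, on its outer face (top face when shut)
- lid_handle (a point): middle of the round black bar (10 mm thick, 60 mm long along case x) of the bail handle on the lid's outer face, 22 mm from the free edge and 50 mm to case +x of the middle; the bar's middle stands 32 mm off the face on two legs, 50 mm of clear width between them; pinched across the bar, the lid can pivot about it as it is lifted
- turnbutton (a joint): turnbutton angle, rad: 0 (stop) its long end points along case +x, clear of the lid; pi/2 (stop) its long end points to case +y, across the lid's edge; growing anticlockwise seen from above. It starts across the lid, 1.4 to 1.57. Stiffness 0.06 N m, stays where left
- turnbutton_grip (a point): on the turnbutton's vertical axis, 82 mm above the table. The orange upright wing around it is 36 mm long, 12 mm thick, reaching from 68 to 92 mm above the table; x axis along the long end, pinch it across y. Below it is a tongue, 14 mm wide, reaching 42 mm from the axis (60 to 68 mm above the table), over a grey block (44 x 30 mm) whose top is 58 mm above the table
- water: bystander: pale, cloudy plastic water bottle with a paper label, 64 mm across, 190 mm tall; origin at its underside's centre
- phone: bystander: black phone lying flat, 74 x 150 x 9 mm; origin at its underside's centre
- screwdriver: bystander: screwdriver with green handle lying down, 160 mm long; origin at the middle of its underside
Things that resemble listed ones, but are neither listed nor needed, are in the scene too. Of the things like the part that bears red_roll, leave any that is grey; of the rest the smaller one is meant. Of the things that look like the part that bears green_roll, the smaller one is meant.

How it is judged:
By the outcome, as a careful person would: the job done as asked, in the order asked, and still so for the second after the job is handed in, with the robot touching nothing.
Of roll_red, roll_blue, roll_green, roll_yellow only 2 to 4 are there at a start; the rules pass over those that are not, and their reading is None.
At some moment in a run one of roll_yellow may be knocked a few centimetres aside while the robot is not near it.
Once in a run the grip may slacken for a moment while it holds something.
It also fails if it takes over 210 s, if anything falls off the work surface, if the arm or the gripper's body presses on something with over 40 N, if the wrist force passes 120 N, or if a joint passes its speed limit or range.

ROBOT

A 6-joint arm with a two-finger parallel gripper is mounted at the origin on the work surface. World frame = base frame: x ahead of the robot, y to its left, z up, the work surface at z = 0. Lengths are in m, angles in rad, forces in N, time in s.
With the tool pointing down it reaches from about 0.425 to 0.95 m from the base axis. Payload 3.5 kg.
Tool frame: the origin (TCP) lies on the centre line of the jaws, within the pads' length; the fingertips stand 25 mm ahead of it and the grasp point (between the pads) lies 6 mm ahead of it (ctrl.finger_overhang is the distance from the TCP to the fingertips, in m); z points along the fingers, y is the line along which they close (so a half turn about z gives the same grasp; the last joint's range is limited). The gripper opens to 85 mm and grips with 20 to 120 N. Pads are 22 mm wide; open, the fingers measure 114 mm over their backs; the gripper's body (76 mm by 85 mm) begins 54 mm behind the grasp point. The pads swing forward as they close: fully open they stand 13 mm farther back than shut.
Start: joints at [-0.15, 0.286, 1.577, -0, 1.279, -0.15], TCP at [0.675, 0, 0.256] pointing down, gripper open.
Joint ranges: [-2.77, 2.77], [-0.9, 2.22], [0.21, 2.48], [-1.53, 4.67], [0.24, 2.81], [-2.84, 2.84]. Speed limits (rad/s): [2.79, 2.79, 3.14, 3.14, 3.14, 3.14].

INTERFACE

Orientations are given as a unit quaternion [x, y, z, w].
In Python, from plant import get_state, imaging, job, ctrl gives the robot as it stands.
- The arm moves only by the tool jog_arm, never from a script. Its argument "increments" is a list of rows, each an object of numbers: "dx", "dy", "dz": the shift along the world's x, y, z each as a share of 12 cm, from -1 to 1; "ax", "ay", "az": the turn, a rotation vector about the world's x, y, z each as a share of pi/2 rad, from -1 to 1; "gripper": the gripper command: -1 is shut, 1 is fully open, values between are in proportion. A call has 1 to 10 rows; each row is the pose to reach, as a shift and turn from the pose commanded when the call began; what a row does not reach only later rows make up. A row lasts 1/10 s, in which the tool goes at most 50 mm and 8.59 degrees, less where a joint would pass 70% of its speed; a pose out of reach is approached as far as the arm can. A call with a number of a shift or a turn outside -1 to 1 is refused whole. A call with a gripper value outside its range is refused whole. The fingers move at their own pace and stop on an object; "force" is the grip in N (left out, the last holds). Time passes only in rows, so rows that repeat a pose let the fingers close. It gives the time, the measured TCP pose, the force, the opening and the grip force at its end, in the units of the state.
- get_state(): the state, without advancing time (a new reading comes with each control period).
- imaging.read_camera(name): name is "scene" or "side" or "wrist"; returns a dict with "frame" (400x640x3 uint8, blue, green, red), "depth" (400x640 float32, m along the optical axis (not along the pixel's ray), 0 where there is no reading), "camera_matrix" (3x3 intrinsics, pixels), "extrinsics" (4x4, takes a point from camera to world coordinates); the wrist camera has in their place "mount" (4x4, takes a point from camera to tool coordinates, whose origin is the TCP and whose axes are the flange's). Camera axes: x right, y up, looking along -z (the intrinsics and any distortion apply to the point x, -y, -z); pixel columns grow to the right and rows downward; lengths in m; the calibration is good to about 2 mm. A picture is of the moment at which its call begins: read the wrist's pose just before it.
- job.sign_off(): hands the job in; it is judged then, once.
The state is a dict: "time": time; "qpos": joint angles; "dq": joint speeds; "joint_efforts": joint torques, N m; "eef_pos": TCP position; "tcp_rot": TCP orientation; "contact_force": force on the tool from outside, world axes, zero at the start; "wrist_torque": the same for the moment, N m; "opening": opening from 0.0 (shut) to 1.0 (fully open); "finger_force": force on a finger pad.
Only numpy, scipy, OpenCV 4.12 (cv2) and the standard library are available. Lean on these libraries where they do the work, as an engineer would, in place of code of your own. Each camera call takes 0.05 s, during which the arm holds its last target. There are 200 camera calls.

## Working session

There is one attempt and no reset: what is moved stays moved. The work goes in short steps, Python scripts to look and compute and a tool call to move; the robot and the scene stay as the last step left them, time stands still between calls to the robot, and variables do not carry over. Pictures are saved under pics/ and viewed, at most 14 in all, crops included, and the job is handed in when it is done.

Besides the shell and the picture viewer there is one more tool, called after "Request:" as name(argument=value, ...) on one line, values as JSON. jog_arm: Moves the arm, as the interface text tells. Shift numbers are shares of 12 cm and turn numbers shares of pi/2 rad, none past 1 either way. Its arguments: {"type":"object","properties":{"increments":{"type":"array"},"force":{"type":"number"}},"required":["increments"]}

```bash
mkdir -p pics; ls; cat > h.py <<'E'
import numpy as np, cv2, pickle
from plant import get_state, imaging, job, ctrl
from scipy.spatial.transform import Rotation as R
def shot(name):
    s=get_state(); c=imaging.read_camera(name)
    if 'mount' in c:
        T=np.eye(4); T[:3,:3]=R.from_quat(s['tcp_rot']).as_matrix(); T[:3,3]=s['eef_pos']
        c['extrinsics']=T@c['mount']
    return c
def cast(c,uv,z):
    uv=np.atleast_2d(np.array(uv,float)); K=c['camera_matrix']; E=c['extrinsics']
    d=np.c_[(uv[:,0]-K[0,2])/K[0,0],-(uv[:,1]-K[1,2])/K[1,1],-np.ones(len(uv))]@E[:3,:3].T
    o=E[:3,3]; return o+d*((z-o[2])/d[:,2])[:,None]
def cloud(c):
    v,u=np.mgrid[:400,:640]; K=c['camera_matrix'];E=c['extrinsics'];D=c['depth']
    p=np.stack([(u-K[0,2])/K[0,0]*D,-(v-K[1,2])/K[1,1]*D,-D],-1)@E[:3,:3].T+E[:3,3]
    p[D==0]=np.nan; return p
E
python3 - <<'E'
from h import *
print(get_state(), ctrl.finger_overhang)
for n in('scene','side','wrist'):
    c=shot(n); print(n,c.keys(),c['camera_matrix'].tolist(),c['extrinsics'].round(3).tolist())
    cv2.imwrite(f'pics/{n}0.png',c['frame']); pickle.dump(c,open(n+'0.pkl','wb'))
E
```

```text
pics
{'time': 0.0, 'qpos': array([-1.49998168e-01,  2.87164568e-01,  1.57817602e+00,  2.30174900e-05,
        1.27858198e+00, -1.50005949e-01]), 'dq': array([ 0.00052926, -0.00042634,  0.00053315,  0.00024383, -0.0009546 ,
       -0.00103343]), 'joint_efforts': array([-1.79628755e-04, -4.05981302e+01, -2.92628127e+01, -1.54224781e-04,
        5.81841552e-03,  3.74769741e-06]), 'eef_pos': array([6.74406283e-01, 1.25560026e-04, 2.54948361e-01]), 'tcp_rot': array([ 7.07105904e-01,  7.07106699e-01, -6.82532174e-04, -9.44140455e-04]), 'contact_force': array([-0.1055457 , -0.24823511,  0.15755006]), 'wrist_torque': array([ 0.03394162, -0.01848569, -0.04207932]), 'finger_force': 0.0, 'opening': 1.00136138804671} 0.025
scene dict_keys(['frame', 'depth', 'camera_matrix', 'extrinsics']) [[401.1541914208526, 0.0, 315.34440886467223], [0.0, 401.1541914208526, 206.13997320410766], [0.0, 0.0, 1.0]] [[0.053, -0.806, 0.59, 1.241], [0.998, 0.036, -0.042, -0.046], [0.013, 0.591, 0.806, 1.006], [0.0, 0.0, 0.0, 1.0]]
side dict_keys(['frame', 'depth', 'camera_matrix', 'extrinsics']) [[402.5405247106429, 0.0, 313.8091707626973], [0.0, 402.5405247106429, 201.7339447019388], [0.0, 0.0, 1.0]] [[0.793, 0.441, -0.42, 0.09], [-0.609, 0.574, -0.548, -0.652], [-0.001, 0.69, 0.723, 0.928], [0.0, 0.0, 0.0, 1.0]]
wrist dict_keys(['frame', 'depth', 'camera_matrix', 'mount', 'extrinsics']) [[318.14971612986477, 0.0, 322.1678254595955], [0.0, 318.14971612986477, 197.40649466670735], [0.0, 0.0, 1.0]] [[1.0, -0.0, 0.003, 0.675], [-0.0, 0.951, 0.31, 0.078], [-0.003, -0.31, 0.951, 0.371], [0.0, 0.0, 0.0, 1.0]]
```

View pics/scene0.png

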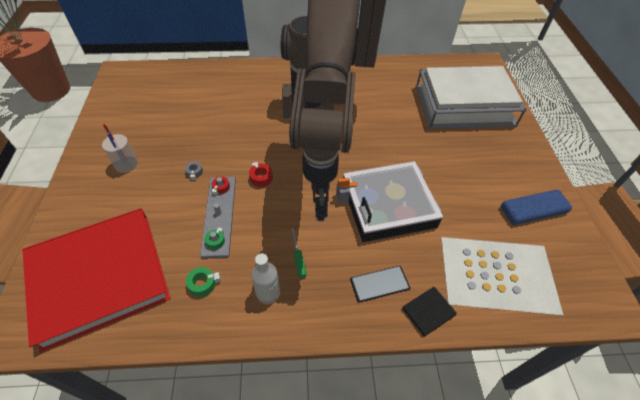

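View pics/side0.png

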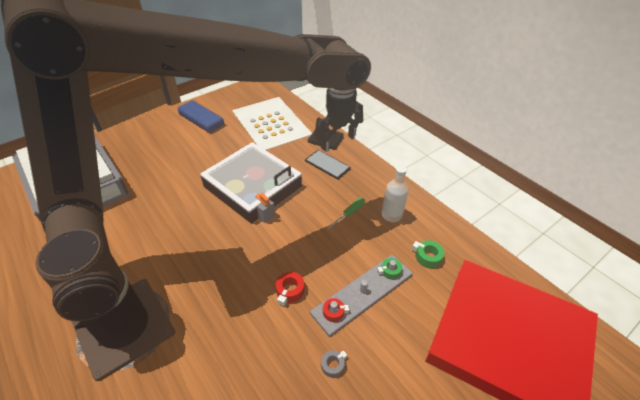

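View pics/wrist0.png

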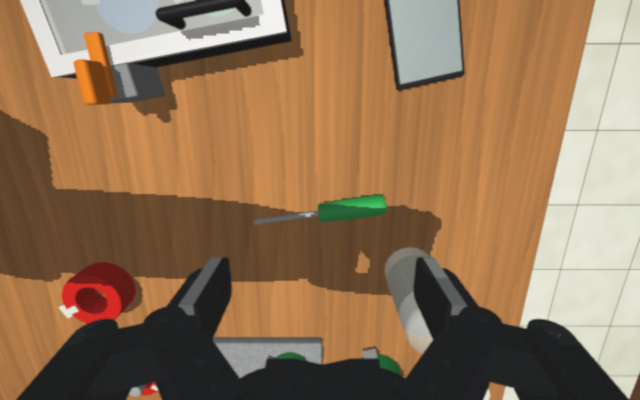

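```bash
python3 - <<'E'
from h import *
for n in('scene','side'):
    c=pickle.load(open(n+'0.pkl','rb')); P=cloud(c); f=c['frame']; hsv=cv2.cvtColor(f,cv2.COLOR_BGR2HSV); H,S,V=cv2.split(hsv)
    x,y,z=P[...,0],P[...,1],P[...,2]
    print('==',n)
    # case top
    reg=(x>.4)&(x<.95)&(y>.0)&(y<.45)
    m=reg&(z>.045)&(z<.066)
    m=cv2.morphologyEx(m.astype(np.uint8),cv2.MORPH_OPEN,np.ones((3,3)))
    for cn in cv2.findContours(m,cv2.RETR_EXTERNAL,cv2.CHAIN_APPROX_NONE)[0]:
        if cv2.contourArea(cn)>300:
            uv=cn[:,0]; w=cast(c,uv,.058)[:,:2].astype(np.float32)
            r=cv2.minAreaRect(w); print('lid',r, 'z med',np.nanmedian(z[m>0]))
    # colours
    for name,lo,hi in(('red',0,7),('red2',172,180),('green',50,85),('yellow',22,34),('orange',8,14),('blue',95,125)):
        m=((H>=lo)&(H<=hi)&(S>(150 if name!='yellow' else 110))&(V>60)&(x>.25)&(x<1.1)&(abs(y)<.7)&(z>-.01)).astype(np.uint8)
        k,l,st,ce=cv2.connectedComponentsWithStats(m)
        for i in range(1,k):
            if st[i,4]>40:
                q=P[l==i]; print(name,st[i].tolist(),'mean',q.mean(0).round(3),'min',q.min(0).round(3),'max',q.max(0).round(3))
    m=(abs(z-.015)<.006)&(S<60)&(x>.2)&(x<.95)&(y<-.1)&(y>-.6)
    k,l,st,ce=cv2.connectedComponentsWithStats(m.astype(np.uint8))
    for i in range(1,k):
        if st[i,4]>100:
            q=P[l==i]; print('stand?',st[i].tolist(),cv2.minAreaRect(q[:,:2].astype(np.float32)))
E
```

```text
== scene
lid ((0.5198354721069336, 0.21910881996154785), (0.2285168468952179, 0.2731684446334839), 9.810297966003418) z med 0.05541973094519248
red [249, 163, 24, 25, 429] mean [ 0.392 -0.164  0.024] min [ 0.315 -0.206 -0.004] max [ 0.426 -0.127  0.04 ]
red [217, 176, 12, 17, 107] mean [ 0.437 -0.277  0.034] min [ 0.369 -0.297 -0.001] max [ 0.459 -0.263  0.043]
red [28, 208, 143, 145, 11182] mean [ 0.738 -0.572  0.043] min [ 0.488 -0.7   -0.006] max [ 0.917 -0.394  0.053]
green [205, 233, 18, 15, 133] mean [ 0.64  -0.286  0.038] min [ 0.615 -0.313  0.028] max [ 0.657 -0.264  0.042]
green [295, 251, 11, 25, 100] mean [ 0.72  -0.048  0.023] min [ 0.677 -0.061  0.016] max [ 0.75  -0.035  0.028]
green [187, 268, 27, 27, 360] mean [ 0.76  -0.316  0.031] min [ 0.72  -0.347  0.012] max [ 0.792 -0.28   0.038]
orange [337, 177, 20, 10, 122] mean [0.473 0.096 0.072] min [ 0.389  0.074 -0.004] max [0.487 0.131 0.094]
stand? [200, 177, 35, 81, 1427] ((0.5300245881080627, -0.2879730463027954), (0.29222509264945984, 0.08082016557455063), 0.0638149157166481)
stand? [79, 295, 86, 36, 211] ((0.827847
[... 235 characters left out ...]
487378
red [426, 260, 172, 140, 14470] mean [ 0.7   -0.582  0.047] min [ 0.521 -0.7   -0.002] max [ 0.95  -0.398  0.055]
red [275, 272, 30, 31, 608] mean [ 0.384 -0.171  0.028] min [ 0.345 -0.205 -0.004] max [ 0.433 -0.122  0.04 ]
red [323, 299, 21, 23, 276] mean [ 0.421 -0.296  0.038] min [ 0.399 -0.317  0.015] max [ 0.451 -0.265  0.045]
orange [256, 194, 13, 12, 83] mean [0.471 0.09  0.082] min [0.466 0.07  0.064] max [0.478 0.126 0.096]
orange [244, 265, 255, 135, 8249] mean [ 0.442 -0.44   0.001] min [ 0.25  -0.662 -0.006] max [ 0.804 -0.136  0.019]
stand? [310, 261, 102, 75, 2040] ((0.5253564119338989, -0.29108354449272156), (0.28957119584083557, 0.08018684387207031), 0.298221230506897)
```

Request:
jog_arm(increments=[{"dx": -0.5,"dy": 0.3,"dz": 0.3,"az": 0.05},{"dx": -1,"dy": 0.6,"dz": 0.6,"az": 0.11},{"dx": -1,"dy": 0.85,"dz": 0.6,"az": 0.11,"gripper": 1},{"dx": -1,"dy": 0.85,"dz": 0.6,"az": 0.11}])

```text
$.increments[0]: bad value
```

Request:
jog_arm(increments=[{"dx": -0.4},{"dx": -0.5},{"dx": -0.5},{"dx": -0.5},{"dx": -0.5},{"dx": -0.5}])

```text
$.increments[0]: bad value
```

```bash
python3 - <<'E'
from h import *
c=shot('wrist'); s=get_state(); print(s['eef_pos'],s['tcp_rot'],s['time'])
cv2.imwrite('pics/w1.png',c['frame']); pickle.dump(c,open('w1.pkl','wb'))
E
```

```text
[6.74621714e-01 9.72941387e-05 2.55448122e-01] [ 7.07108782e-01  7.07104378e-01 -4.43790923e-04 -6.10866790e-04] 0.2
```

View pics/w1.png

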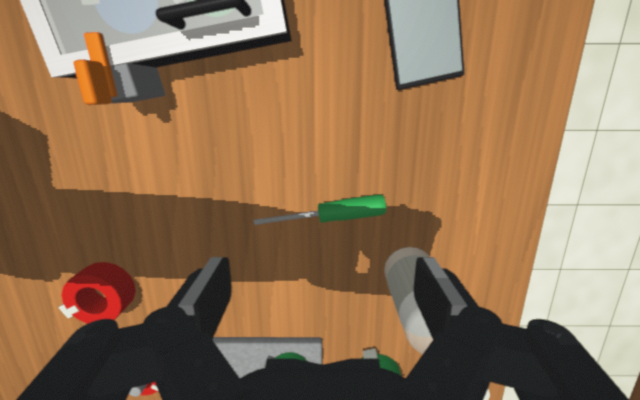

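The picture is unchanged, with the turnbutton still at (95,70). The moves were refused because every row needs all seven numbers.

Request:
jog_arm(increments=[{"dx": -0.35,"dy": 0.3,"dz": 0.2,"ax": 0,"ay": 0,"az": 0.05,"gripper": 1},{"dx": -0.7,"dy": 0.6,"dz": 0.4,"ax": 0,"ay": 0,"az": 0.11,"gripper": 1},{"dx": -1,"dy": 0.85,"dz": 0.6,"ax": 0,"ay": 0,"az": 0.11,"gripper": 1},{"dx": -1,"dy": 0.85,"dz": 0.6,"ax": 0,"ay": 0,"az": 0.11,"gripper": 1},{"dx": -1,"dy": 0.85,"dz": 0.6,"ax": 0,"ay": 0,"az": 0.11,"gripper": 1}])

```text
time: 0.7
eef_pos: [0.554, 0.1039, 0.3311]
tcp_rot: [0.642, 0.766, 0.002, 0.002]
contact_force: [-0.2, -0.4, 1.0]
opening: 0.994
finger_force: 0.0
```

Request:
jog_arm(increments=[{"dx": -0.4,"dy": 0,"dz": 0,"ax": 0,"ay": 0,"az": 0,"gripper": 1},{"dx": -0.5,"dy": 0,"dz": 0,"ax": 0,"ay": 0,"az": 0,"gripper": 1},{"dx": -0.5,"dy": 0,"dz": 0,"ax": 0,"ay": 0,"az": 0,"gripper": 1},{"dx": -0.5,"dy": 0,"dz": 0,"ax": 0,"ay": 0,"az": 0,"gripper": 1}])

```text
time: 1.1
eef_pos: [0.496, 0.1015, 0.3287]
tcp_rot: [0.644, 0.765, 0.0, 0.001]
contact_force: [0.5, -0.1, 0.8]
opening: 0.998
finger_force: 0.0
```

```bash
python3 - <<'E'
from h import *
c=shot('wrist'); s=get_state(); print(s['eef_pos'],s['tcp_rot'],s['time'])
cv2.imwrite('pics/w2.png',c['frame']); pickle.dump(c,open('w2.pkl','wb'))
E
```

```text
[0.49625848 0.10150371 0.32879464] [6.43775163e-01 7.65214265e-01 4.70689366e-04 6.67792216e-04] 1.15
```

View pics/w2.png

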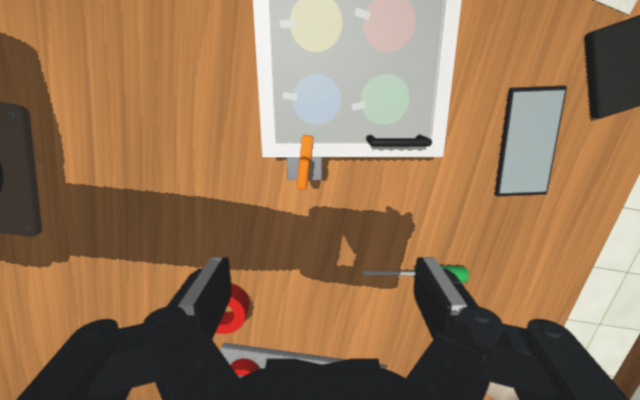

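The wrist view shows the lid's front corners at (263,157) and (444,157), and the wing at (305,162). The pads are blue (316,99), green (386,98), yellow (316,23) and red (388,22), and all their pointers face left.

```bash
cat >> h.py <<'E'
def comps(m,amin):
    k,l,st,ce=cv2.connectedComponentsWithStats(m.astype(np.uint8)); return [(st[i],ce[i],l==i) for i in range(1,k) if st[i,4]>amin]
E
python3 - <<'E'
from h import *
c=pickle.load(open('w2.pkl','rb')); f=c['frame']; H,S,V=cv2.split(cv2.cvtColor(f,cv2.COLOR_BGR2HSV)); P=cloud(c)
rect=np.zeros((400,640),bool); rect[0:145,275:442]=1
nom={'red':(45,37.5),'yellow':(-45,37.5),'blue':(-45,-52.5),'green':(45,-52.5)}
src=[];dst=[]
for n,lo,hi in(('red',0,12),('red',165,180),('yellow',22,35),('green',45,85),('blue',95,125)):
    for st,ce,m in comps(rect&(H>=lo)&(H<=hi)&(S>35),500):
        cn=max(cv2.findContours(cv2.convexHull(np.argwhere(m)[:,::-1].astype(np.int32)) is None or m.astype(np.uint8),cv2.RETR_EXTERNAL,cv2.CHAIN_APPROX_NONE)[0],key=len)
        hull=cv2.convexHull(cn)[:,0]; w=cast(c,hull,.009)[:,:2]
        ctr,r=cv2.minEnclosingCircle(w.astype(np.float32)); print(n,st.tolist(),ctr,r, cv2.fitEllipse(w.astype(np.float32)) )
        src.append(np.array(nom[n])/1000);dst.append(cv2.fitEllipse(w.astype(np.float32))[0])
src=np.array(src);dst=np.array(dst)
# rigid fit
use=[i for i in range(len(src))]
a=src-src.mean(0);b=dst-dst.mean(0); th=np.arctan2((a[:,0]*b[:,1]-a[:,1]*b[:,0]).sum(),(a*b).sum())
Rm=np.array([[np.cos(th),-np.sin(th)],[np.sin(th),np.cos(th)]]); t=dst.mean(0)-Rm@src.mean(0)
print('case',t,np.degrees(th)); print('res',(dst-(src@Rm.T+t)).round(4))
print('corners', cast(c,[(263,157),(444,157)],.058))
for x,y in((-.111,-.1185),(.111,-.1185)): print(Rm@[x,y]+t)
m=(H>=5)&(H<=20)&(S>180)&(V>120); m[:,:290]=0;m[:,322:]=0;m[:130]=0;m[195:]=0
q=P[m]; print('orange',q.mean(0),q[:,2].max()); top=m&(P[...,2]>.084)
uv=np.argwhere(top)[:,::-1]; w=cast(c,uv,.092)[:,:2].astype(np.float32); print('wing',len(w),cv2.minAreaRect(w),w.mean(0)); print(Rm.T@(w.mean(0)-t))
# pointers
g=rect&(S<28)&(V>185)
for st,ce,m in comps(g,25):
    if st[4]<600:
        w=cast(c,np.argwhere(m)[:,::-1],.009)[:,:2]; print('white',st.tolist(),w.mean(0), [ (n,np.degrees(np.arctan2(*(w.mean(0)-(Rm@(np.array(v)/1000)+t))[::-1])).round(1),np.linalg.norm(w.mean(0)-(Rm@(np.array(v)/1000)+t)).round(4)) for n,v in nom.items() if np.linalg.norm(w.mean(0)-(Rm@(np.array(v)/1000)+t))<.06])
E
```

```text
red [365, 0, 50, 51, 1888] (0.5498160123825073, 0.27312397956848145) 0.030789943411946297 ((0.5500017404556274, 0.2731398642063141), (0.06001388654112816, 0.061265308409929276), 155.26071166992188)
yellow [292, 0, 49, 50, 1003] (0.46198195219039917, 0.2577586770057678) 0.030443556606769562 ((0.46386483311653137, 0.25609374046325684), (0.05442214757204056, 0.06041083484888077), 138.3950958251953)
case [0.51421319 0.22783022] 11.193955511007292
res [[-0.0011 -0.0002]
 [ 0.0011  0.0002]]
corners [[0.42437342 0.09266245 0.058     ]
 [0.64352722 0.13056818 0.058     ]]
[0.42832941 0.09003608]
[0.646106   0.13313313]
orange [nan nan nan] nan
wing 296 ((0.4766051471233368, 0.0883740484714508), (0.011338511481881142, 0.03585527092218399), 1.102351188659668) [0.47659323 0.08863909]
[-0.06392557 -0.12923991]
white [377, 96, 10, 9, 27] [0.56082557 0.18314813] [('green', np.float64(-166.1), np.float64(0.008))]
```

Request:
jog_arm(increments=[{"dx": -0.16,"dy": -0.11,"dz": -0.4,"ax": 0,"ay": 0,"az": -0.097,"gripper": 0},{"dx": -0.16,"dy": -0.11,"dz": -0.8,"ax": 0,"ay": 0,"az": -0.097,"gripper": 0},{"dx": -0.16,"dy": -0.11,"dz": -1,"ax": 0,"ay": 0,"az": -0.097,"gripper": 0},{"dx": -0.16,"dy": -0.11,"dz": -1,"ax": 0,"ay": 0,"az": -0.097,"gripper": 0}])

```text
time: 1.55
eef_pos: [0.474, 0.0884, 0.2038]
tcp_rot: [0.7, 0.714, -0.003, -0.003]
contact_force: [0.5, 0.7, -0.3]
opening: 0.497
finger_force: 0.0
```

Request:
jog_arm(increments=[{"dx": 0,"dy": 0,"dz": -0.3,"ax": 0,"ay": 0,"az": 0,"gripper": 0},{"dx": 0,"dy": 0,"dz": -0.6,"ax": 0,"ay": 0,"az": 0,"gripper": 0},{"dx": 0,"dy": 0,"dz": -0.8,"ax": 0,"ay": 0,"az": 0,"gripper": 0},{"dx": 0,"dy": 0,"dz": -0.93,"ax": 0,"ay": 0,"az": 0,"gripper": 0},{"dx": 0,"dy": 0,"dz": -0.93,"ax": 0,"ay": 0,"az": 0,"gripper": 0},{"dx": 0,"dy": 0,"dz": -0.93,"ax": 0,"ay": 0,"az": 0,"gripper": 0}])

```text
time: 2.15
eef_pos: [0.4779, 0.0887, 0.0985]
tcp_rot: [0.7, 0.714, 0.001, 0.001]
contact_force: [0.3, -0.6, 0.5]
opening: 0.501
finger_force: 0.0
```

```bash
python3 - <<'E'
from h import *
s=get_state(); print(s['eef_pos'],R.from_quat(s['tcp_rot']).as_matrix()[:,1],s['time'],s['opening'],s['contact_force'])
c=shot('wrist'); f=c['frame']; H,S,V=cv2.split(cv2.cvtColor(f,cv2.COLOR_BGR2HSV))
cv2.imwrite('pics/w3.png',f)
m=(H>=5)&(H<=20)&(S>180)&(V>150)
for st,ce,mm in comps(m,300): print(st.tolist())
E
```

```text
[0.47786779 0.0886933  0.09852188] [0.99978999 0.02027818 0.00295997] 2.15 0.5010837219171723 [ 0.29713555 -0.61767504  0.46903827]
[302, 174, 28, 60, 1352]
[303, 233, 27, 44, 957]
```

View pics/w3.png

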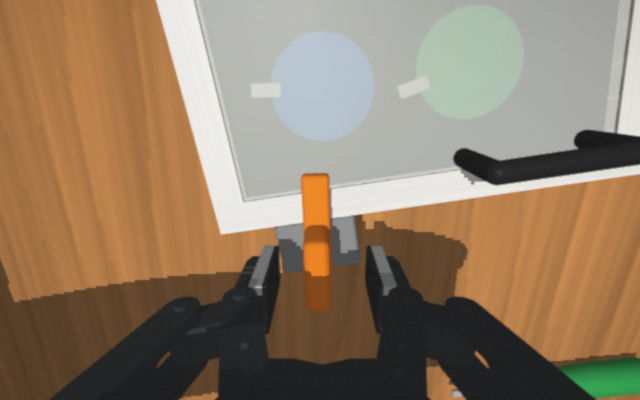

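The wing sits centred between the fingers at (317,240), so I'll close on it and turn.

Request:
jog_arm(increments=[{"dx": -0.01,"dy": 0,"dz": -0.02,"ax": 0,"ay": 0,"az": 0,"gripper": -1},{"dx": -0.01,"dy": 0,"dz": -0.02,"ax": 0,"ay": 0,"az": 0,"gripper": -1},{"dx": -0.01,"dy": 0,"dz": -0.02,"ax": 0,"ay": 0,"az": 0,"gripper": -1},{"dx": -0.01,"dy": 0,"dz": -0.02,"ax": 0,"ay": 0,"az": 0,"gripper": -1},{"dx": -0.01,"dy": 0,"dz": -0.02,"ax": 0,"ay": 0,"az": 0,"gripper": -1}], force=40)

```text
time: 2.7
eef_pos: [0.4755, 0.0888, 0.0954]
tcp_rot: [0.7, 0.714, 0.001, 0.001]
contact_force: [0.3, -0.6, 4.9]
opening: 0.13
finger_force: 42.4
```

Request:
jog_arm(increments=[{"dx": 0,"dy": 0,"dz": 0,"ax": 0,"ay": 0,"az": -0.09,"gripper": -1},{"dx": 0,"dy": 0,"dz": 0,"ax": 0,"ay": 0,"az": -0.18,"gripper": -1},{"dx": 0,"dy": 0,"dz": 0,"ax": 0,"ay": 0,"az": -0.27,"gripper": -1},{"dx": 0,"dy": 0,"dz": 0,"ax": 0,"ay": 0,"az": -0.36,"gripper": -1},{"dx": 0,"dy": 0,"dz": 0,"ax": 0,"ay": 0,"az": -0.45,"gripper": -1},{"dx": 0,"dy": 0,"dz": 0,"ax": 0,"ay": 0,"az": -0.54,"gripper": -1},{"dx": 0,"dy": 0,"dz": 0,"ax": 0,"ay": 0,"az": -0.63,"gripper": -1},{"dx": 0,"dy": 0,"dz": 0,"ax": 0,"ay": 0,"az": -0.72,"gripper": -1}])

```text
time: 3.5
eef_pos: [0.4754, 0.0888, 0.0954]
tcp_rot: [0.974, 0.225, 0.001, 0.0]
contact_force: [0.0, -0.3, 4.7]
opening: 0.131
finger_force: 42.5
```

Request:
jog_arm(increments=[{"dx": 0,"dy": 0,"dz": 0,"ax": 0,"ay": 0,"az": -0.09,"gripper": -1},{"dx": 0,"dy": 0,"dz": 0,"ax": 0,"ay": 0,"az": -0.15,"gripper": -1},{"dx": 0,"dy": 0,"dz": 0,"ax": 0,"ay": 0,"az": -0.19,"gripper": -1},{"dx": 0,"dy": 0,"dz": 0,"ax": 0,"ay": 0,"az": -0.2,"gripper": -1},{"dx": 0,"dy": 0,"dz": 0,"ax": 0,"ay": 0,"az": -0.2,"gripper": -1}])

```text
time: 4.0
eef_pos: [0.4755, 0.0888, 0.0954]
tcp_rot: [0.997, 0.074, 0.001, 0.0]
contact_force: [-0.4, 0.3, 5.4]
opening: 0.134
finger_force: 43.6
```

Request:
jog_arm(increments=[{"dx": 0,"dy": 0,"dz": 0,"ax": 0,"ay": 0,"az": 0,"gripper": 0},{"dx": 0,"dy": 0,"dz": 0,"ax": 0,"ay": 0,"az": 0,"gripper": 0},{"dx": 0,"dy": 0,"dz": 0,"ax": 0,"ay": 0,"az": 0,"gripper": 0},{"dx": 0,"dy": 0,"dz": 0.4,"ax": 0,"ay": 0,"az": 0,"gripper": 0},{"dx": 0,"dy": 0,"dz": 0.8,"ax": 0,"ay": 0,"az": 0,"gripper": 0},{"dx": 0,"dy": 0,"dz": 0.8,"ax": 0,"ay": 0,"az": 0,"gripper": 0}])

```text
time: 4.6
eef_pos: [0.4788, 0.0888, 0.1976]
tcp_rot: [0.997, 0.073, 0.007, 0.001]
contact_force: [0.7, -0.4, 0.9]
opening: 0.497
finger_force: 0.0
```

```bash
python3 - <<'E'
from h import *
s=get_state(); print(s['eef_pos'],R.from_quat(s['tcp_rot']).as_matrix()[:,1],s['time'],s['opening'],s['contact_force'],s['qpos'])
c=shot('wrist'); f=c['frame']; H,S,V=cv2.split(cv2.cvtColor(f,cv2.COLOR_BGR2HSV)); P=cloud(c)
m=(H>=5)&(H<=20)&(S>180)&(P[...,2]>.06)
for st,ce,mm in comps(m,300):
  print(st.tolist()); top=mm&(P[...,2]>.086); w=cast(c,np.argwhere(top)[:,::-1],.092)[:,:2].astype(np.float32); print(cv2.minAreaRect(w))
m=(V<45)&(P[...,2]>.08)&(P[...,2]<.11)&(P[...,1]>.1)&(P[...,0]>.5)
q=P[m]; print('bar',len(q),q.mean(0),cv2.minAreaRect(q[:,:2].astype(np.float32)))
cv2.imwrite('pics/w4.png',f)
E
```

```text
[0.47875479 0.08880235 0.19755676] [ 0.14548644 -0.98935776  0.00221903] 4.6 0.4965718786120817 [ 0.70637342 -0.44498579  0.92385889] [-2.53903412e-02 -8.42062863e-02  2.08991595e+00  1.39399177e-04
  1.12214764e+00  1.39932636e+00]
[312, 150, 18, 83, 1240]
((0.4780309200286865, 0.08710616081953049), (0.03548313304781914, 0.0111232940107584), 8.704916000366211)
bar 791 [0.57992416 0.14079229 0.09228685] ((0.5766175985336304, 0.14116260409355164), (0.06367921084165573, 0.008739125914871693), 10.009862899780273)
```

Request:
jog_arm(increments=[{"dx": 0.4,"dy": 0.2,"dz": 0,"ax": 0,"ay": 0,"az": 0.02,"gripper": 0},{"dx": 0.8,"dy": 0.44,"dz": 0,"ax": 0,"ay": 0,"az": 0.02,"gripper": 0},{"dx": 0.84,"dy": 0.44,"dz": 0,"ax": 0,"ay": 0,"az": 0.02,"gripper": 0},{"dx": 0.84,"dy": 0.44,"dz": -0.2,"ax": 0,"ay": 0,"az": 0.02,"gripper": 0},{"dx": 0.84,"dy": 0.44,"dz": -0.3,"ax": 0,"ay": 0,"az": 0.02,"gripper": 0},{"dx": 0.84,"dy": 0.44,"dz": -0.3,"ax": 0,"ay": 0,"az": 0.02,"gripper": 0}])

```text
time: 5.25
eef_pos: [0.5725, 0.1414, 0.1499]
tcp_rot: [0.996, 0.089, -0.004, -0.0]
contact_force: [-0.9, 0.6, -0.3]
opening: 0.498
finger_force: 0.0
```

```bash
python3 - <<'E'
from h import *
s=get_state(); print(s['eef_pos'],R.from_quat(s['tcp_rot']).as_matrix().round(3).tolist(),s['time'],s['opening'])
c=shot('wrist'); f=c['frame']; cv2.imwrite('pics/w5.png',f); P=cloud(c)
m=(f.max(2)<60)&(P[...,2]>.078)&(P[...,2]<.11)
for st,ce,mm in comps(m,100):
    q=P[mm]; print(st.tolist(),q.mean(0).round(4)); print(cv2.minAreaRect(q[q[:,2]>.09][:,:2].astype(np.float32)))
a=np.radians(9.9); ey=np.array([-np.sin(a),np.cos(a)])
def d(t): t=np.radians(t); return np.r_[ey*(-.215*np.cos(t)+.04*np.sin(t)+.215), .215*np.sin(t)+.04*np.cos(t)-.04]
for t0,ts in((0,(6,12,18,24,30,36)),(36,(42,48,54,60,66)),(66,(72,78,84,90,92))):
    print(t0,[((d(t)-d(t0))/.12).round(2).tolist() for t in ts])
E
```

```text
[0.57251827 0.1413611  0.14988626] [[0.984, 0.176, -0.009], [0.176, -0.984, -0.001], [-0.009, -0.001, -1.0]] 5.25 0.4979265519211911
[312, 162, 15, 111, 1545] [0.5833 0.1433 0.0926]
((0.5796785354614258, 0.1428069919347763), (0.06671173870563507, 0.008419821038842201), 10.351605415344238)
0 [[-0.01, 0.04, 0.19], [-0.02, 0.11, 0.37], [-0.03, 0.19, 0.54], [-0.05, 0.29, 0.7], [-0.07, 0.4, 0.85], [-0.09, 0.53, 0.99]]
36 [[-0.02, 0.14, 0.12], [-0.05, 0.3, 0.23], [-0.08, 0.46, 0.32], [-0.11, 0.64, 0.4], [-0.14, 0.82, 0.45]]
66 [[-0.03, 0.18, 0.03], [-0.06, 0.37, 0.05], [-0.1, 0.56, 0.04], [-0.13, 0.75, 0.02], [-0.14, 0.81, 0.01]]
```

View pics/w5.png

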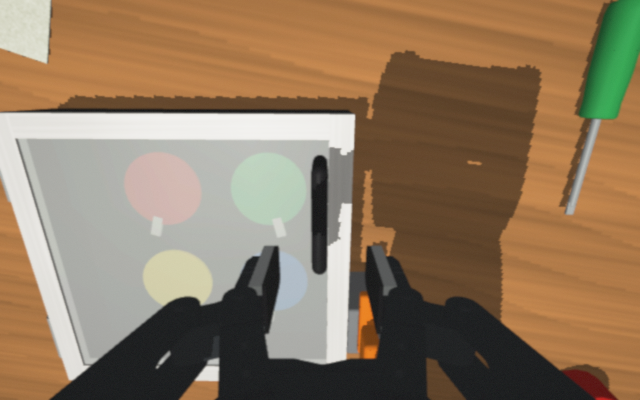

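The bar spans (319,157) to (319,270) and is centred between the fingers. I'll go down, grip it and swing the lid.

Request:
jog_arm(increments=[{"dx": 0.03,"dy": 0.01,"dz": -0.2,"ax": 0,"ay": 0,"az": 0,"gripper": 0},{"dx": 0.03,"dy": 0.01,"dz": -0.42,"ax": 0,"ay": 0,"az": 0,"gripper": 0},{"dx": 0.03,"dy": 0.01,"dz": -0.42,"ax": 0,"ay": 0,"az": 0,"gripper": 0},{"dx": 0.03,"dy": 0.01,"dz": -0.42,"ax": 0,"ay": 0,"az": 0,"gripper": -1},{"dx": 0.03,"dy": 0.01,"dz": -0.42,"ax": 0,"ay": 0,"az": 0,"gripper": -1},{"dx": 0.03,"dy": 0.01,"dz": -0.42,"ax": 0,"ay": 0,"az": 0,"gripper": -1},{"dx": 0.03,"dy": 0.01,"dz": -0.42,"ax": 0,"ay": 0,"az": 0,"gripper": -1},{"dx": 0.03,"dy": 0.01,"dz": -0.42,"ax": 0,"ay": 0,"az": 0,"gripper": -1}], force=50)

```text
time: 6.1
eef_pos: [0.5798, 0.1445, 0.1062]
tcp_rot: [0.996, 0.088, 0.002, -0.002]
contact_force: [-2.0, 5.4, 1.5]
opening: 0.093
finger_force: 48.8
```

Request:
jog_arm(increments=[{"dx": -0.01,"dy": 0.04,"dz": 0.19,"ax": 0,"ay": 0,"az": 0,"gripper": -1},{"dx": -0.02,"dy": 0.11,"dz": 0.37,"ax": 0,"ay": 0,"az": 0,"gripper": -1},{"dx": -0.03,"dy": 0.19,"dz": 0.54,"ax": 0,"ay": 0,"az": 0,"gripper": -1},{"dx": -0.05,"dy": 0.29,"dz": 0.7,"ax": 0,"ay": 0,"az": 0,"gripper": -1},{"dx": -0.07,"dy": 0.4,"dz": 0.85,"ax": 0,"ay": 0,"az": 0,"gripper": -1},{"dx": -0.09,"dy": 0.53,"dz": 0.99,"ax": 0,"ay": 0,"az": 0,"gripper": -1},{"dx": -0.09,"dy": 0.53,"dz": 0.99,"ax": 0,"ay": 0,"az": 0,"gripper": -1}])

```text
time: 6.8
eef_pos: [0.5688, 0.2071, 0.2264]
tcp_rot: [0.996, 0.09, 0.002, 0.001]
contact_force: [-1.4, -4.1, 3.4]
opening: 0.087
finger_force: 50.1
```

Request:
jog_arm(increments=[{"dx": -0.02,"dy": 0.14,"dz": 0.12,"ax": 0,"ay": 0,"az": 0,"gripper": -1},{"dx": -0.05,"dy": 0.3,"dz": 0.23,"ax": 0,"ay": 0,"az": 0,"gripper": -1},{"dx": -0.08,"dy": 0.46,"dz": 0.32,"ax": 0,"ay": 0,"az": 0,"gripper": -1},{"dx": -0.11,"dy": 0.64,"dz": 0.4,"ax": 0,"ay": 0,"az": 0,"gripper": -1},{"dx": -0.14,"dy": 0.82,"dz": 0.45,"ax": 0,"ay": 0,"az": 0,"gripper": -1},{"dx": -0.14,"dy": 0.82,"dz": 0.45,"ax": 0,"ay": 0,"az": 0,"gripper": -1}])

```text
time: 7.4
eef_pos: [0.552, 0.3052, 0.2824]
tcp_rot: [0.996, 0.09, 0.002, 0.001]
contact_force: [-6.1, -4.3, 13.7]
opening: 0.086
finger_force: 51.1
```

Request:
jog_arm(increments=[{"dx": -0.03,"dy": 0.18,"dz": 0.03,"ax": 0,"ay": 0,"az": 0,"gripper": -1},{"dx": -0.06,"dy": 0.37,"dz": 0.05,"ax": 0,"ay": 0,"az": 0,"gripper": -1},{"dx": -0.1,"dy": 0.56,"dz": 0.04,"ax": 0,"ay": 0,"az": 0,"gripper": -1},{"dx": -0.13,"dy": 0.75,"dz": 0.02,"ax": 0,"ay": 0,"az": 0,"gripper": -1},{"dx": -0.13,"dy": 0.78,"dz": 0.01,"ax": 0,"ay": 0,"az": 0,"gripper": -1},{"dx": -0.13,"dy": 0.78,"dz": 0.01,"ax": 0,"ay": 0,"az": 0,"gripper": -1},{"dx": -0.13,"dy": 0.78,"dz": 0.01,"ax": 0,"ay": 0,"az": 0,"gripper": -1}])

```text
time: 8.1
eef_pos: [0.535, 0.4003, 0.2816]
tcp_rot: [0.996, 0.088, 0.0, -0.003]
contact_force: [-5.9, 2.3, 8.4]
opening: 0.089
finger_force: 53.7
```

```bash
python3 - <<'E'
from h import *
s=get_state(); print(s['eef_pos'],s['time'],s['opening'],s['contact_force'],s['finger_force'])
c=shot('side'); f=c['frame']; cv2.imwrite('pics/s6.png',f[80:280,150:450].repeat(2,0).repeat(2,1)); pickle.dump(c,open('s6.pkl','wb'))
E
```

```text
[0.53496707 0.40033701 0.28159009] 8.1 0.08946064160381345 [-5.90541099  2.32527599  8.36855314] 53.70132386684418
```

View pics/s6.png

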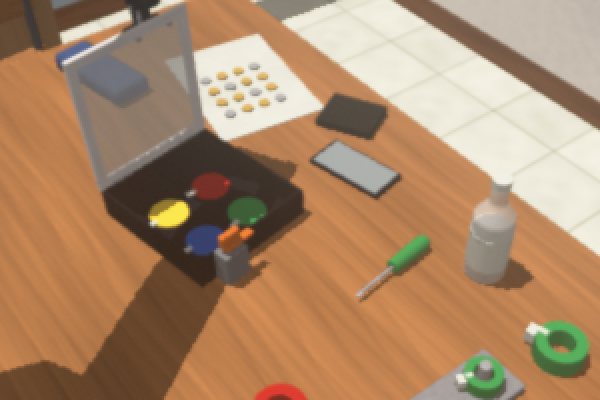

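The lid stands upright and all four pads are visible. I'll release, rise and look down at the pads.

Request:
jog_arm(increments=[{"dx": 0,"dy": 0,"dz": 0,"ax": 0,"ay": 0,"az": 0,"gripper": -0.45},{"dx": 0,"dy": 0,"dz": 0,"ax": 0,"ay": 0,"az": 0,"gripper": -0.45},{"dx": 0,"dy": 0,"dz": 0.15,"ax": 0,"ay": 0,"az": 0,"gripper": -0.45},{"dx": 0,"dy": 0,"dz": 0.4,"ax": 0,"ay": 0,"az": 0,"gripper": -0.45},{"dx": 0,"dy": 0,"dz": 0.8,"ax": 0,"ay": 0,"az": 0,"gripper": -0.45},{"dx": 0,"dy": 0,"dz": 1,"ax": 0,"ay": 0,"az": 0,"gripper": 0},{"dx": -0.3,"dy": -0.4,"dz": 1,"ax": 0,"ay": 0,"az": 0,"gripper": 1},{"dx": -0.5,"dy": -0.8,"dz": 1,"ax": 0,"ay": 0,"az": 0,"gripper": 1},{"dx": -0.7,"dy": -1,"dz": 1,"ax": 0,"ay": 0,"az": 0,"gripper": 1}])

```text
time: 9.05
eef_pos: [0.4515, 0.2764, 0.3968]
tcp_rot: [0.996, 0.088, -0.0, 0.001]
contact_force: [0.6, -0.0, 0.8]
opening: 0.933
finger_force: 0.0
```

Request:
jog_arm(increments=[{"dx": 0,"dy": -0.3,"dz": 0,"ax": 0,"ay": 0,"az": 0,"gripper": 1},{"dx": 0,"dy": -0.5,"dz": 0,"ax": 0,"ay": 0,"az": 0,"gripper": 1},{"dx": 0,"dy": -0.5,"dz": 0,"ax": 0,"ay": 0,"az": 0,"gripper": 1},{"dx": 0,"dy": -0.5,"dz": 0,"ax": 0,"ay": 0,"az": 0,"gripper": 1},{"dx": 0,"dy": -0.5,"dz": 0,"ax": 0,"ay": 0,"az": 0,"gripper": 1}])

```text
time: 9.55
eef_pos: [0.4519, 0.2189, 0.3975]
tcp_rot: [0.996, 0.089, -0.0, -0.0]
contact_force: [-0.5, -0.4, 0.3]
opening: 1.002
finger_force: 0.0
```

```bash
python3 - <<'E'
from h import *
s=get_state(); print(s['eef_pos'],s['time'],s['contact_force'])
c=shot('wrist'); cv2.imwrite('pics/w7.png',c['frame']); pickle.dump(c,open('w7.pkl','wb'))
f=c['frame']; H,S,V=cv2.split(cv2.cvtColor(f,cv2.COLOR_BGR2HSV))
for n,lo,hi in(('red',0,6),('red',172,180),('yellow',22,35),('green',45,85),('blue',95,125)):
    for st,ce,m in comps((H>=lo)&(H<=hi)&(S>110),300): print(n,st.tolist(),cast(c,ce,.009).round(3))
c=shot('side'); P=cloud(c); q=P[(P[...,2]>.1)&(P[...,2]<.3)&(P[...,0]>.35)&(P[...,0]<.7)&(P[...,1]>.28)&(P[...,1]<.45)]
u=q-q.mean(0); print('lid plane n',len(q),np.linalg.svd(u,full_matrices=False)[2][2])
E
```

```text
[0.45194749 0.21889322 0.39753642] 9.55 [-0.5162009  -0.44219879  0.26821674]
red [275, 51, 45, 47, 1623] [[0.551 0.273 0.009]]
red [603, 200, 37, 35, 843] [[ 0.424 -0.304  0.009]]
red [513, 204, 56, 47, 1838] [[ 0.383 -0.176  0.009]]
yellow [277, 114, 43, 43, 1413] [[0.463 0.258 0.009]]
green [533, 0, 26, 31, 580] [[ 0.69  -0.057  0.009]]
green [335, 52, 45, 46, 1579] [[0.567 0.185 0.009]]
blue [0, 0, 82, 50, 3657] [[0.551 0.646 0.009]]
blue [334, 115, 43, 42, 1393] [[0.478 0.17  0.009]]
lid plane n 3341 [ 0.17518315 -0.98425789  0.02339387]
```

View pics/w7.png

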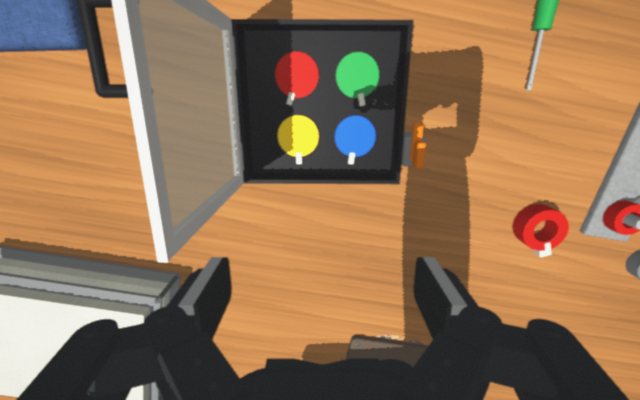

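The open case shows pads red (297,75), green (357,75), yellow (298,136) and blue (355,136), each with a white dash just below it. The lid is within about 1.3° of upright, and I see no yellow roll.

```bash
python3 - <<'E'
from h import *
c=pickle.load(open('w7.pkl','rb')); f=c['frame']; H,S,V=cv2.split(cv2.cvtColor(f,cv2.COLOR_BGR2HSV))
rect=np.zeros((400,640),bool); rect[25:178,248:398]=1
nom={'red':(45,37.5),'yellow':(-45,37.5),'blue':(-45,-52.5),'green':(45,-52.5)}
src=[];dst=[]
for n,lo,hi in(('red',0,6),('yellow',22,35),('green',45,85),('blue',95,125)):
    M=rect&(H>=lo)&(H<=hi)&(S>90)
    if n=='red': M=rect&((H<=6)|(H>=172))&(S>110)
    st,ce,m=max(comps(M,300),key=lambda a:a[0][4])
    cn=cv2.findContours(m.astype(np.uint8),cv2.RETR_EXTERNAL,cv2.CHAIN_APPROX_NONE)[0][0]
    w=cast(c,cv2.convexHull(cn)[:,0],.009)[:,:2]; e=cv2.minEnclosingCircle(w.astype(np.float32)); print(n,e)
    src.append(np.array(nom[n])/1000);dst.append(e[0])
src=np.array(src);dst=np.array(dst)
a=src-src.mean(0);b=dst-dst.mean(0); th=np.arctan2((a[:,0]*b[:,1]-a[:,1]*b[:,0]).sum(),(a*b).sum())
Rm=np.array([[np.cos(th),-np.sin(th)],[np.sin(th),np.cos(th)]]); t=dst.mean(0)-Rm@src.mean(0)
print('case',t,np.degrees(th),'res',(dst-(src@Rm.T+t)).round(4).tolist())
for n,v in nom.items(): print(n,(Rm@(np.array(v)/1000)+t).round(4))
for st,ce,m in comps(rect&(S<60)&(V>150),8):
    w=cast(c,np.argwhere(m)[:,::-1],.009)[:,:2]
    for n,v in nom.items():
        d=w.mean(0)-(Rm@(np.array(v)/1000)+t)
        if np.linalg.norm(d)<.055: print('ptr',n,st.tolist(),np.degrees(np.arctan2(d[1],d[0])).round(1),np.linalg.norm(d).round(4))
# rolls, full scene view
c=shot('scene'); cv2.imwrite('pics/sc8.png',c['frame'])
H,S,V=cv2.split(cv2.cvtColor(c['frame'],cv2.COLOR_BGR2HSV));P=cloud(c)
for st,ce,m in comps((H>=22)&(H<=34)&(S>110)&(P[...,2]>.005),20): print('yel',st.tolist(),P[m].mean(0))
E
```

```text
red ((0.5499236583709717, 0.27314165234565735), 0.033392325043678284)
yellow ((0.4614052176475525, 0.2580219805240631), 0.03397005796432495)
green ((0.565227746963501, 0.18487082421779633), 0.033141449093818665)
blue ((0.4770577549934387, 0.1693851798772812), 0.03378916531801224)
case [0.51211718 0.22874376] 9.876340438069686 res [[-0.0001, -0.0003], [0.0001, 0.0001], [-0.0002, 0.0001], [0.0003, 0.0001]]
red [0.55   0.2734]
yellow [0.4614 0.258 ]
blue [0.4768 0.1693]
green [0.5655 0.1847]
ptr red [288, 93, 6, 11, 42] 174.3 0.0337
ptr green [359, 94, 5, 11, 33] -158.0 0.0343
ptr yellow [295, 153, 7, 12, 68] -169.3 0.0358
ptr blue [348, 153, 7, 12, 70] -178.0 0.0355
yel [384, 182, 22, 18, 256] [0.46313238 0.26169587 0.0081809 ]
```

Request:
jog_arm(increments=[{"dx": 0,"dy": -0.4,"dz": 0,"ax": 0,"ay": 0,"az": 0,"gripper": 1},{"dx": 0.1,"dy": -0.8,"dz": 0,"ax": 0,"ay": 0,"az": 0,"gripper": 1},{"dx": 0.1,"dy": -1,"dz": 0,"ax": 0,"ay": 0,"az": 0,"gripper": 1}])

```text
time: 10.0
eef_pos: [0.4644, 0.0966, 0.3977]
tcp_rot: [0.996, 0.088, -0.0, 0.0]
contact_force: [-0.3, 0.4, -0.0]
opening: 0.999
finger_force: 0.0
```

Request:
jog_arm(increments=[{"dx": 0.0,"dy": -0.4,"dz": 0,"ax": 0,"ay": 0,"az": 0,"gripper": 1},{"dx": 0.1,"dy": -0.8,"dz": 0,"ax": 0,"ay": 0,"az": 0,"gripper": 1},{"dx": 0.1,"dy": -1,"dz": 0,"ax": 0,"ay": 0,"az": 0,"gripper": 1}])

```text
time: 10.3
eef_pos: [0.4765, -0.0241, 0.3976]
tcp_rot: [0.996, 0.088, -0.0, 0.0]
contact_force: [0.9, 0.0, 0.4]
opening: 0.999
finger_force: 0.0
```

Request:
jog_arm(increments=[{"dx": 0.0,"dy": -0.4,"dz": 0,"ax": 0,"ay": 0,"az": 0,"gripper": 1},{"dx": 0.1,"dy": -0.8,"dz": -0.2,"ax": 0,"ay": 0,"az": 0,"gripper": 1},{"dx": 0.1,"dy": -1,"dz": -0.4,"ax": 0,"ay": 0,"az": 0,"gripper": 1}])

```text
time: 10.6
eef_pos: [0.4891, -0.1441, 0.3507]
tcp_rot: [0.996, 0.088, 0.002, 0.001]
contact_force: [-0.0, -0.1, 0.4]
opening: 0.994
finger_force: 0.0
```

Request:
jog_arm(increments=[{"dx": 0.0,"dy": -0.4,"dz": -0.2,"ax": 0,"ay": 0,"az": 0,"gripper": 1},{"dx": 0.1,"dy": -0.8,"dz": -0.4,"ax": 0,"ay": 0,"az": 0,"gripper": 1},{"dx": 0.1,"dy": -1,"dz": -0.5,"ax": 0,"ay": 0,"az": 0,"gripper": 1},{"dx": 0.1,"dy": -1,"dz": -0.5,"ax": 0,"ay": 0,"az": 0,"gripper": 1},{"dx": 0.1,"dy": -1,"dz": -0.5,"ax": 0,"ay": 0,"az": 0,"gripper": 1},{"dx": 0.1,"dy": -1,"dz": -0.5,"ax": 0,"ay": 0,"az": 0,"gripper": 1}])

```text
time: 11.2
eef_pos: [0.5004, -0.2607, 0.2908]
tcp_rot: [0.996, 0.089, 0.001, 0.0]
contact_force: [0.2, 0.6, -0.4]
opening: 0.994
finger_force: 0.0
```

```bash
python3 - <<'E'
from h import *
s=get_state(); print(s['eef_pos'],s['time'],s['qpos'])
c=shot('wrist'); cv2.imwrite('pics/w9.png',c['frame']); pickle.dump(c,open('w9.pkl','wb'))
E
```

```text
[ 0.50039057 -0.26068033  0.29075228] 11.2 [-6.60219512e-01  1.63805308e-02  1.81642782e+00  3.89264724e-04
  1.30776492e+00  7.31676926e-01]
```

View pics/w9.png

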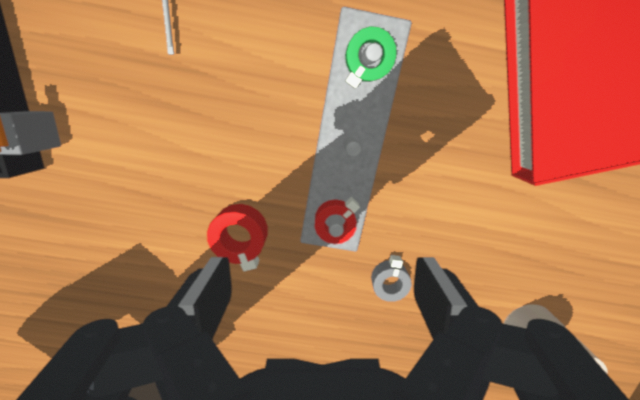

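Green roll at (371,53) with its tab at (356,77), and red roll at (336,221) with its tab at (352,206). Both are on the stand, and both are smaller than the look-alikes on the table.

```bash
cat >> h.py <<'E'
def roll(c,col,near,zt,rad=.05):
    H,S,V=cv2.split(cv2.cvtColor(c['frame'],cv2.COLOR_BGR2HSV)); P=cloud(c)
    d=np.hypot(P[...,0]-near[0],P[...,1]-near[1])
    M=(((H<=7)|(H>=172)) if col=='red' else (H>=45)&(H<=85))&(S>110)&(d<rad)&(P[...,2]>zt-.006)
    st,ce,m=max(comps(M,30),key=lambda a:a[0][4])
    w=cast(c,np.argwhere(m)[:,::-1],zt)[:,:2].astype(np.float32)
    ctr,r=cv2.minEnclosingCircle(w)
    ctr=np.array(ctr); dd=np.hypot(P[...,0]-ctr[0],P[...,1]-ctr[1])
    T=(S<60)&(V>110)&(dd>.0275)&(dd<.039)&(P[...,2]>zt-.009)&(P[...,2]<zt+.004)
    q=P[T][:,:2]-ctr; a=np.degrees(np.arctan2(*q.mean(0)[::-1])) if len(q) else None
    D=(S<60)&(V>110)&(dd>.0155)&(dd<.026)&(P[...,2]>zt-.004)&(P[...,2]<zt+.004)
    q2=P[D][:,:2]-ctr; a2=np.degrees(np.arctan2(*q2.mean(0)[::-1])) if len(q2) else None
    return ctr.round(4),round(r,4),(len(q),a),(len(q2),a2)
E
python3 - <<'E'
from h import *
c=pickle.load(open('w9.pkl','rb'))
print(roll(c,'green',(.628,-.29),.04),roll(c,'red',(.428,-.29),.04))
P=cloud(c); d=np.hypot(P[...,0]-.38,P[...,1]+.17); print(P[(d<.05)][:,2].max())
E
```

```text
(array([ 0.6278, -0.2922]), 0.0267, (113, np.float64(156.25887602717611)), (69, np.float64(156.17956740778467))) (array([ 0.4303, -0.2922]), 0.0271, (80, np.float64(-35.08396770413812)), (31, np.float64(-36.87041070012174)))
0.036520981130405084
```

Request:
jog_arm(increments=[{"dx": 0.3,"dy": -0.1,"dz": -0.2,"ax": 0,"ay": 0,"az": -0.09,"gripper": 1},{"dx": 0.6,"dy": -0.2,"dz": -0.5,"ax": 0,"ay": 0,"az": -0.18,"gripper": 1},{"dx": 1,"dy": -0.26,"dz": -0.8,"ax": 0,"ay": 0,"az": -0.27,"gripper": 1},{"dx": 1,"dy": -0.26,"dz": -1,"ax": 0,"ay": 0,"az": -0.36,"gripper": 1},{"dx": 1,"dy": -0.26,"dz": -1,"ax": 0,"ay": 0,"az": -0.378,"gripper": 1},{"dx": 1,"dy": -0.26,"dz": -1,"ax": 0,"ay": 0,"az": -0.378,"gripper": 1}])

```text
time: 11.85
eef_pos: [0.6199, -0.2916, 0.1703]
tcp_rot: [0.979, -0.205, -0.0, -0.0]
contact_force: [0.5, -0.1, -0.2]
opening: 1.0
finger_force: 0.0
```

```bash
python3 - <<'E'
from h import *
s=get_state(); M=R.from_quat(s['tcp_rot']).as_matrix(); print(s['eef_pos'],np.degrees(np.arctan2(M[1,0],M[0,0])),s['time'])
c=shot('wrist'); print(roll(c,'green',(.628,-.29),.04))
c=pickle.load(open('w9.pkl','rb')); P=cloud(c); m=(P[...,2]>.008); m[:,:372]=0; m[:,412:]=0; m[:250]=0;m[302:]=0; print('grey',P[m].mean(0),P[m].max(0),P[m].min(0))
E
```

```text
[ 0.61990172 -0.29160719  0.17032142] -23.65526500960745 11.85
(array([ 0.6294, -0.2934]), 0.0266, (158, np.float64(155.8512241565877)), (67, np.float64(154.43471991971404)))
grey [ 0.35251287 -0.38794994  0.02093137] [ 0.38499054 -0.36290139  0.02612517] [ 0.32089611 -0.41586341  0.0080225 ]
```

Request:
jog_arm(increments=[{"dx": 0.075,"dy": -0.01,"dz": -0.3,"ax": 0,"ay": 0,"az": 0,"gripper": 1},{"dx": 0.075,"dy": -0.01,"dz": -0.6,"ax": 0,"ay": 0,"az": 0,"gripper": 1},{"dx": 0.075,"dy": -0.01,"dz": -0.9,"ax": 0,"ay": 0,"az": 0,"gripper": 1},{"dx": 0.075,"dy": -0.01,"dz": -1,"ax": 0,"ay": 0,"az": 0,"gripper": 1},{"dx": 0.075,"dy": -0.01,"dz": -1,"ax": 0,"ay": 0,"az": 0,"gripper": 1}])

```text
time: 12.4
eef_pos: [0.6281, -0.2937, 0.0501]
tcp_rot: [0.978, -0.206, -0.001, -0.0]
contact_force: [-0.3, 0.3, 0.5]
opening: 1.001
finger_force: 0.0
```

Request:
jog_arm(increments=[{"dx": 0,"dy": 0,"dz": -0.08,"ax": 0,"ay": 0,"az": 0,"gripper": 1},{"dx": 0,"dy": 0,"dz": -0.08,"ax": 0,"ay": 0,"az": 0,"gripper": 1},{"dx": 0,"dy": 0,"dz": -0.08,"ax": 0,"ay": 0,"az": 0,"gripper": -1},{"dx": 0,"dy": 0,"dz": -0.08,"ax": 0,"ay": 0,"az": 0,"gripper": -1},{"dx": 0,"dy": 0,"dz": -0.08,"ax": 0,"ay": 0,"az": 0,"gripper": -1},{"dx": 0,"dy": 0,"dz": -0.08,"ax": 0,"ay": 0,"az": 0,"gripper": -1},{"dx": 0,"dy": 0,"dz": -0.08,"ax": 0,"ay": 0,"az": 0,"gripper": -1}], force=60)

```text
time: 13.1
eef_pos: [0.63, -0.2946, 0.0424]
tcp_rot: [0.978, -0.207, 0.002, 0.001]
contact_force: [-1.1, -0.3, 5.5]
opening: 0.619
finger_force: 63.1
```

Request:
jog_arm(increments=[{"dx": 0,"dy": 0,"dz": 0.2,"ax": 0,"ay": 0,"az": 0,"gripper": -1},{"dx": 0,"dy": 0,"dz": 0.4,"ax": 0,"ay": 0,"az": 0,"gripper": -1},{"dx": 0,"dy": 0,"dz": 0.7,"ax": 0,"ay": 0,"az": 0,"gripper": -1},{"dx": -0.2,"dy": 0.3,"dz": 1,"ax": 0,"ay": 0,"az": 0,"gripper": -1},{"dx": -0.4,"dy": 0.6,"dz": 1,"ax": 0,"ay": 0,"az": 0,"gripper": -1},{"dx": -0.4,"dy": 1,"dz": 1,"ax": 0,"ay": 0,"az": 0,"gripper": -1},{"dx": -0.4,"dy": 1,"dz": 1,"ax": 0,"ay": 0,"az": 0,"gripper": -1}])

```text
time: 13.8
eef_pos: [0.5794, -0.169, 0.1598]
tcp_rot: [0.979, -0.205, -0.001, -0.001]
contact_force: [0.6, -0.4, -1.1]
opening: 0.614
finger_force: 63.0
```

Request:
jog_arm(increments=[{"dx": 0,"dy": 0.3,"dz": 0.1,"ax": 0,"ay": 0,"az": 0.08,"gripper": -1},{"dx": 0,"dy": 0.6,"dz": 0.2,"ax": 0,"ay": 0,"az": 0.16,"gripper": -1},{"dx": 0,"dy": 0.9,"dz": 0.2,"ax": 0,"ay": 0,"az": 0.24,"gripper": -1},{"dx": 0,"dy": 1,"dz": 0.2,"ax": 0,"ay": 0,"az": 0.24,"gripper": -1}])

```text
time: 14.2
eef_pos: [0.5807, -0.0517, 0.1843]
tcp_rot: [1.0, -0.018, -0.0, -0.0]
contact_force: [0.6, 0.5, -0.9]
opening: 0.619
finger_force: 63.1
```

Request:
jog_arm(increments=[{"dx": 0,"dy": 0.3,"dz": 0.1,"ax": 0,"ay": 0,"az": 0.08,"gripper": -1},{"dx": 0,"dy": 0.6,"dz": 0.2,"ax": 0,"ay": 0,"az": 0.16,"gripper": -1},{"dx": 0,"dy": 0.9,"dz": 0.2,"ax": 0,"ay": 0,"az": 0.24,"gripper": -1},{"dx": 0,"dy": 1,"dz": 0.2,"ax": 0,"ay": 0,"az": 0.27,"gripper": -1}])

```text
time: 14.6
eef_pos: [0.5808, 0.0678, 0.2082]
tcp_rot: [0.981, 0.193, -0.0, -0.0]
contact_force: [0.6, -0.1, -1.6]
opening: 0.616
finger_force: 63.1
```

Request:
jog_arm(increments=[{"dx": 0,"dy": 0.15,"dz": 0,"ax": 0,"ay": 0,"az": 0,"gripper": -1},{"dx": -0.05,"dy": 0.3,"dz": 0,"ax": 0,"ay": 0,"az": 0,"gripper": -1},{"dx": -0.05,"dy": 0.3,"dz": 0,"ax": 0,"ay": 0,"az": 0,"gripper": -1},{"dx": -0.05,"dy": 0.3,"dz": 0,"ax": 0,"ay": 0,"az": 0,"gripper": -1},{"dx": -0.05,"dy": 0.3,"dz": 0,"ax": 0,"ay": 0,"az": 0,"gripper": -1}])

```text
time: 15.1
eef_pos: [0.5751, 0.1008, 0.208]
tcp_rot: [0.982, 0.19, -0.0, 0.0]
contact_force: [-0.2, 0.5, 0.2]
opening: 0.622
finger_force: 63.1
```

```bash
python3 - <<'E'
from h import *
s=get_state(); M=R.from_quat(s['tcp_rot']).as_matrix(); print(s['eef_pos'],np.degrees(np.arctan2(M[1,0],M[0,0])),s['time'],s['opening'],s['finger_force'])
c=shot('wrist'); cv2.imwrite('pics/w10.png',c['frame']); pickle.dump(c,open('w10.pkl','wb'))
E
```

```text
[0.57505391 0.10076033 0.20796393] 21.952887318342317 15.1 0.6215097923861264 63.12264919281006
```

View pics/w10.png

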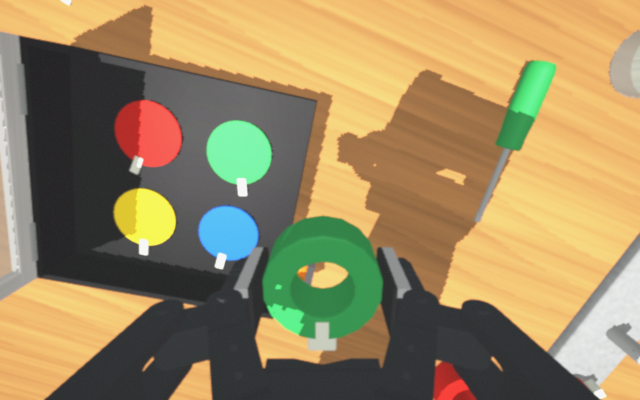

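The held roll is at (322,280) with its tab at (322,337), straight along the tool's -x. The green pad is at (239,152) with its dash at (242,187), and the red pad at (148,133) with its dash at (137,165).

```bash
python3 - <<'E'
from h import *
c=pickle.load(open('w10.pkl','rb')); H,S,V=cv2.split(cv2.cvtColor(c['frame'],cv2.COLOR_BGR2HSV))
for n,box in(('green',(195,110,285,205)),('red',(110,95,190,178))):
    r=np.zeros((400,640),bool); r[box[1]:box[3],box[0]:box[2]]=1
    M=r&(S>110)&((((H<=7)|(H>=172))) if n=='red' else (H>45)&(H<85))
    m=max(comps(M,100),key=lambda a:a[0][4])[2]
    w=cast(c,np.argwhere(m)[:,::-1],.009)[:,:2].astype(np.float32); ctr,rad=cv2.minEnclosingCircle(w)
    m=max(comps(r&(S<60)&(V>130),10),key=lambda a:a[0][4])[2]
    q=cast(c,np.argwhere(m)[:,::-1],.009)[:,:2]; d=q.mean(0)-ctr; e=cv2.minAreaRect(q.astype(np.float32))
    print(n,np.round(ctr,4),rad,'ptr',np.degrees(np.arctan2(d[1],d[0])),np.linalg.norm(d),e)
s=get_state(); print(s['eef_pos'])
E
```

```text
green [0.5663 0.1847] 0.03250826895236969 ptr -158.01103857427566 0.035758658704301165 ((0.5332147479057312, 0.1714508831501007), (0.01932775042951107, 0.011082896031439304), 21.917041778564453)
red [0.5507 0.2727] 0.03318825736641884 ptr 172.9406513775132 0.03527990625689934 ((0.5157768726348877, 0.2768343687057495), (0.009582499973475933, 0.018214412033557892), 84.71250915527344)
[0.57506262 0.1007953  0.20806116]
```

Request:
jog_arm(increments=[{"dx": -0.075,"dy": 0.35,"dz": 0,"ax": 0,"ay": 0,"az": 0,"gripper": -1},{"dx": -0.075,"dy": 0.7,"dz": 0,"ax": 0,"ay": 0,"az": 0,"gripper": -1},{"dx": -0.075,"dy": 0.7,"dz": -0.2,"ax": 0,"ay": 0,"az": 0,"gripper": -1},{"dx": -0.075,"dy": 0.7,"dz": -0.5,"ax": 0,"ay": 0,"az": 0,"gripper": -1},{"dx": -0.075,"dy": 0.7,"dz": -0.9,"ax": 0,"ay": 0,"az": 0,"gripper": -1},{"dx": -0.075,"dy": 0.7,"dz": -0.9,"ax": 0,"ay": 0,"az": 0,"gripper": -1},{"dx": -0.075,"dy": 0.7,"dz": -0.9,"ax": 0,"ay": 0,"az": 0,"gripper": -1},{"dx": -0.075,"dy": 0.7,"dz": -0.9,"ax": 0,"ay": 0,"az": 0,"gripper": -1}])

```text
time: 15.95
eef_pos: [0.5679, 0.1859, 0.1033]
tcp_rot: [0.982, 0.191, 0.002, 0.0]
contact_force: [0.7, -0.4, -0.2]
opening: 0.615
finger_force: 63.3
```

Request:
jog_arm(increments=[{"dx": -0.015,"dy": -0.01,"dz": -0.25,"ax": 0,"ay": 0,"az": 0,"gripper": -1},{"dx": -0.015,"dy": -0.01,"dz": -0.45,"ax": 0,"ay": 0,"az": 0,"gripper": -1},{"dx": -0.015,"dy": -0.01,"dz": -0.55,"ax": 0,"ay": 0,"az": 0,"gripper": -1},{"dx": -0.015,"dy": -0.01,"dz": -0.55,"ax": 0,"ay": 0,"az": 0,"gripper": -1},{"dx": -0.015,"dy": -0.01,"dz": -0.55,"ax": 0,"ay": 0,"az": 0,"gripper": -1}])

```text
time: 16.45
eef_pos: [0.566, 0.185, 0.0368]
tcp_rot: [0.982, 0.191, 0.002, 0.0]
contact_force: [-0.2, -0.4, 0.7]
opening: 0.616
finger_force: 63.6
```

Request:
jog_arm(increments=[{"dx": 0,"dy": 0,"dz": -0.003,"ax": 0,"ay": 0,"az": 0,"gripper": 0.55},{"dx": 0,"dy": 0,"dz": -0.003,"ax": 0,"ay": 0,"az": 0,"gripper": 0.55},{"dx": 0,"dy": 0,"dz": -0.003,"ax": 0,"ay": 0,"az": 0,"gripper": 0.55},{"dx": 0,"dy": 0,"dz": 0.2,"ax": 0,"ay": 0,"az": 0,"gripper": 0.55},{"dx": 0,"dy": 0,"dz": 0.5,"ax": 0,"ay": 0,"az": 0,"gripper": 0.55},{"dx": 0,"dy": 0,"dz": 0.9,"ax": 0,"ay": 0,"az": 0,"gripper": 0.55},{"dx": 0,"dy": 0,"dz": 1,"ax": 0,"ay": 0,"az": 0,"gripper": 1},{"dx": 0,"dy": -0.3,"dz": 1,"ax": 0,"ay": 0,"az": 0,"gripper": 1},{"dx": 0,"dy": -0.5,"dz": 1,"ax": 0,"ay": 0,"az": 0,"gripper": 1},{"dx": 0,"dy": -0.5,"dz": 1,"ax": 0,"ay": 0,"az": 0,"gripper": 1}])

```text
time: 17.45
eef_pos: [0.5639, 0.1228, 0.1541]
tcp_rot: [0.982, 0.19, -0.0, 0.0]
contact_force: [0.7, 0.4, 0.1]
opening: 1.003
finger_force: 0.0
```

Request:
jog_arm(increments=[{"dx": -0.2,"dy": -0.2,"dz": 0.3,"ax": 0,"ay": 0,"az": 0,"gripper": 1},{"dx": -0.4,"dy": -0.3,"dz": 0.5,"ax": 0,"ay": 0,"az": 0,"gripper": 1},{"dx": -0.5,"dy": -0.3,"dz": 0.6,"ax": 0,"ay": 0,"az": 0,"gripper": 1},{"dx": -0.5,"dy": -0.3,"dz": 0.6,"ax": 0,"ay": 0,"az": 0,"gripper": 1},{"dx": -0.5,"dy": -0.3,"dz": 0.6,"ax": 0,"ay": 0,"az": 0,"gripper": 1}])

```text
time: 17.95
eef_pos: [0.504, 0.0893, 0.226]
tcp_rot: [0.982, 0.191, 0.0, -0.0]
contact_force: [1.1, -0.6, -0.5]
opening: 0.999
finger_force: 0.0
```

```bash
python3 - <<'E'
from h import *
s=get_state(); print(s['eef_pos'],s['time'])
c=shot('wrist'); cv2.imwrite('pics/w11.png',c['frame']); print(roll(c,'green',(.566,.185),.034))
E
```

```text
[0.50404084 0.08932416 0.22596858] 17.95
(array([0.5638, 0.181 ]), 0.0268, (153, np.float64(-159.40118374529575)), (95, np.float64(-161.5348905160054)))
```

```bash
cat >> h.py <<'E'
def padsfit(c,names):
    H,S,V=cv2.split(cv2.cvtColor(c['frame'],cv2.COLOR_BGR2HSV)); P=cloud(c)
    K={'yellow':((.4614,.258),22,35),'blue':((.4768,.1693),95,125),'green':((.5655,.1847),45,85),'red':((.55,.2734),0,7)}
    for n in names:
        k,lo,hi=K[n]; d=np.hypot(P[...,0]-k[0],P[...,1]-k[1])
        hm=(H>=lo)&(H<=hi)
        if n=='red': hm|=H>=172
        m=hm&(S>90)&(d<.045)&(P[...,2]<.015)
        m=m if n in('green','red') else max(comps(m,50),key=lambda a:a[0][4])[2]
        m=cv2.morphologyEx(m.astype(np.uint8),cv2.MORPH_OPEN,np.ones((2,2)))>0
        w=cast(c,np.argwhere(m)[:,::-1],.009)[:,:2].astype(np.float32); ctr,r=cv2.minEnclosingCircle(w)
        print(n,np.round(ctr,4),round(r,4),len(w),'off',np.round(np.array(ctr)-k,4))
E
python3 - <<'E'
from h import *
c=shot('wrist'); padsfit(c,['yellow','blue','red','green']); print(roll(c,'green',(.566,.185),.034))
c=shot('side'); print('side',roll(c,'green',(.566,.185),.034)); padsfit(c,['yellow','blue','red','green'])
E
```

```text
yellow [0.4616 0.2561] 0.0337 3095 off [ 0.0002 -0.0019]
blue [0.4769 0.1678] 0.0333 2873 off [ 0.0001 -0.0015]
red [0.55   0.2716] 0.0334 3922 off [ 0.     -0.0018]
green [0.5652 0.1833] 0.0327 1304 off [-0.0003 -0.0014]
(array([0.5639, 0.181 ]), 0.0268, (158, np.float64(-159.30955479117398)), (103, np.float64(-161.44128159802358)))
side (array([0.5611, 0.1819]), 0.0283, (12, np.float64(-160.42946331680025)), (5, np.float64(-162.82033960214386)))
yellow [0.4608 0.2524] 0.0343 229 off [-0.0006 -0.0056]
blue [0.4748 0.1663] 0.0344 205 off [-0.002 -0.003]
red [0.5493 0.2671] 0.0377 247 off [-0.0007 -0.0063]
green [0.5632 0.1805] 0.0326 22 off [-0.0023 -0.0042]
```

Request:
jog_arm(increments=[{"dx": 0,"dy": -0.4,"dz": 0,"ax": 0,"ay": 0,"az": -0.09,"gripper": 1},{"dx": 0,"dy": -0.8,"dz": 0,"ax": 0,"ay": 0,"az": -0.18,"gripper": 1},{"dx": 0,"dy": -1,"dz": 0,"ax": 0,"ay": 0,"az": -0.27,"gripper": 1}])

```text
time: 18.4
eef_pos: [0.504, -0.0334, 0.2253]
tcp_rot: [1.0, -0.023, -0.001, 0.0]
contact_force: [0.5, 0.8, 0.3]
opening: 0.998
finger_force: 0.0
```

Request:
jog_arm(increments=[{"dx": -0.1,"dy": -0.4,"dz": 0,"ax": 0,"ay": 0,"az": -0.09,"gripper": 1},{"dx": -0.2,"dy": -0.8,"dz": 0,"ax": 0,"ay": 0,"az": -0.18,"gripper": 1},{"dx": -0.3,"dy": -1,"dz": 0,"ax": 0,"ay": 0,"az": -0.27,"gripper": 1}])

```text
time: 18.7
eef_pos: [0.4676, -0.154, 0.2254]
tcp_rot: [0.972, -0.233, -0.001, 0.0]
contact_force: [-0.0, 0.2, 0.3]
opening: 1.003
finger_force: 0.0
```

Request:
jog_arm(increments=[{"dx": -0.1,"dy": -0.4,"dz": 0,"ax": 0,"ay": 0,"az": -0.09,"gripper": 1},{"dx": -0.2,"dy": -0.8,"dz": 0,"ax": 0,"ay": 0,"az": -0.1,"gripper": 1},{"dx": -0.3,"dy": -1,"dz": -0.2,"ax": 0,"ay": 0,"az": -0.1,"gripper": 1},{"dx": -0.3,"dy": -1,"dz": -0.4,"ax": 0,"ay": 0,"az": -0.1,"gripper": 1},{"dx": -0.3,"dy": -1,"dz": -0.4,"ax": 0,"ay": 0,"az": -0.1,"gripper": 1},{"dx": -0.3,"dy": -1,"dz": -0.4,"ax": 0,"ay": 0,"az": -0.1,"gripper": 1}])

```text
time: 19.3
eef_pos: [0.4319, -0.2707, 0.1774]
tcp_rot: [0.952, -0.305, -0.001, -0.001]
contact_force: [0.7, -0.4, -0.1]
opening: 1.002
finger_force: 0.0
```

```bash
python3 - <<'E'
from h import *
s=get_state(); M=R.from_quat(s['tcp_rot']).as_matrix(); print(s['eef_pos'],np.degrees(np.arctan2(M[1,0],M[0,0])),s['time'],s['qpos'][5])
c=shot('wrist'); cv2.imwrite('pics/w12.png',c['frame']); print(roll(c,'red',(.43,-.29),.04))
E
```

```text
[ 0.43191317 -0.27073582  0.17741386] -35.53676207406835 19.3 1.4317146813445025
(array([ 0.4293, -0.2929]), 0.0267, (193, np.float64(-33.6979178861316)), (79, np.float64(-33.25978026742575)))
```

Request:
jog_arm(increments=[{"dx": -0.02,"dy": -0.185,"dz": -0.2,"ax": 0,"ay": 0,"az": 0.017,"gripper": 1},{"dx": -0.02,"dy": -0.185,"dz": -0.5,"ax": 0,"ay": 0,"az": 0.017,"gripper": 1},{"dx": -0.02,"dy": -0.185,"dz": -0.8,"ax": 0,"ay": 0,"az": 0.017,"gripper": 1},{"dx": -0.02,"dy": -0.185,"dz": -1,"ax": 0,"ay": 0,"az": 0.017,"gripper": 1},{"dx": -0.02,"dy": -0.185,"dz": -1,"ax": 0,"ay": 0,"az": 0.017,"gripper": 1}])

```text
time: 19.85
eef_pos: [0.4287, -0.2914, 0.056]
tcp_rot: [0.956, -0.292, -0.003, -0.001]
contact_force: [0.1, 0.3, -1.4]
opening: 1.002
finger_force: 0.0
```

Request:
jog_arm(increments=[{"dx": 0,"dy": 0,"dz": -0.14,"ax": 0,"ay": 0,"az": 0,"gripper": 1},{"dx": 0,"dy": 0,"dz": -0.14,"ax": 0,"ay": 0,"az": 0,"gripper": 1},{"dx": 0,"dy": 0,"dz": -0.14,"ax": 0,"ay": 0,"az": 0,"gripper": -1},{"dx": 0,"dy": 0,"dz": -0.14,"ax": 0,"ay": 0,"az": 0,"gripper": -1},{"dx": 0,"dy": 0,"dz": -0.14,"ax": 0,"ay": 0,"az": 0,"gripper": -1},{"dx": 0,"dy": 0,"dz": -0.14,"ax": 0,"ay": 0,"az": 0,"gripper": -1},{"dx": 0,"dy": 0,"dz": -0.14,"ax": 0,"ay": 0,"az": 0,"gripper": -1}], force=60)

```text
time: 20.55
eef_pos: [0.4309, -0.2943, 0.0441]
tcp_rot: [0.956, -0.293, 0.001, 0.001]
contact_force: [-0.4, 2.0, 7.4]
opening: 0.618
finger_force: 61.6
```

Request:
jog_arm(increments=[{"dx": 0,"dy": 0,"dz": 0.2,"ax": 0,"ay": 0,"az": 0,"gripper": -1},{"dx": 0,"dy": 0,"dz": 0.4,"ax": 0,"ay": 0,"az": 0,"gripper": -1},{"dx": 0,"dy": 0,"dz": 0.7,"ax": 0,"ay": 0,"az": 0,"gripper": -1},{"dx": 0.1,"dy": 0.1,"dz": 1,"ax": 0,"ay": 0,"az": 0.08,"gripper": -1},{"dx": 0.2,"dy": 0.3,"dz": 1,"ax": 0,"ay": 0,"az": 0.17,"gripper": -1},{"dx": 0.4,"dy": 0.6,"dz": 1,"ax": 0,"ay": 0,"az": 0.26,"gripper": -1},{"dx": 0.5,"dy": 0.9,"dz": 1,"ax": 0,"ay": 0,"az": 0.35,"gripper": -1},{"dx": 0.6,"dy": 1,"dz": 1,"ax": 0,"ay": 0,"az": 0.44,"gripper": -1},{"dx": 0.6,"dy": 1,"dz": 1,"ax": 0,"ay": 0,"az": 0.53,"gripper": -1}])

```text
time: 21.45
eef_pos: [0.5027, -0.1714, 0.1625]
tcp_rot: [0.992, 0.124, 0.001, 0.0]
contact_force: [0.3, -0.3, -1.4]
opening: 0.615
finger_force: 63.2
```

Request:
jog_arm(increments=[{"dx": 0,"dy": 0.2,"dz": 0.1,"ax": 0,"ay": 0,"az": 0.09,"gripper": -1},{"dx": 0,"dy": 0.4,"dz": 0.2,"ax": 0,"ay": 0,"az": 0.18,"gripper": -1},{"dx": 0,"dy": 0.6,"dz": 0.3,"ax": 0,"ay": 0,"az": 0.27,"gripper": -1},{"dx": 0,"dy": 0.8,"dz": 0.3,"ax": 0,"ay": 0,"az": 0.36,"gripper": -1},{"dx": 0,"dy": 1,"dz": 0.3,"ax": 0,"ay": 0,"az": 0.45,"gripper": -1},{"dx": 0,"dy": 1,"dz": 0.3,"ax": 0,"ay": 0,"az": 0.54,"gripper": -1},{"dx": 0,"dy": 1,"dz": 0.3,"ax": 0,"ay": 0,"az": 0.6,"gripper": -1}])

```text
time: 22.15
eef_pos: [0.5015, -0.0524, 0.1984]
tcp_rot: [0.829, 0.56, 0.0, 0.0]
contact_force: [-0.8, -0.2, -0.8]
opening: 0.614
finger_force: 63.2
```

Request:
jog_arm(increments=[{"dx": 0,"dy": 0.2,"dz": 0,"ax": 0,"ay": 0,"az": 0.09,"gripper": -1},{"dx": 0,"dy": 0.4,"dz": 0,"ax": 0,"ay": 0,"az": 0.18,"gripper": -1},{"dx": 0,"dy": 0.6,"dz": 0,"ax": 0,"ay": 0,"az": 0.27,"gripper": -1},{"dx": 0,"dy": 0.8,"dz": 0,"ax": 0,"ay": 0,"az": 0.36,"gripper": -1},{"dx": 0,"dy": 1,"dz": 0,"ax": 0,"ay": 0,"az": 0.45,"gripper": -1},{"dx": 0,"dy": 1,"dz": 0,"ax": 0,"ay": 0,"az": 0.54,"gripper": -1},{"dx": 0,"dy": 1,"dz": 0,"ax": 0,"ay": 0,"az": 0.6,"gripper": -1}])

```text
time: 22.85
eef_pos: [0.5014, 0.0675, 0.1983]
tcp_rot: [0.484, 0.875, 0.0, 0.0]
contact_force: [-0.0, 1.0, -1.8]
opening: 0.615
finger_force: 63.2
```

Request:
jog_arm(increments=[{"dx": 0,"dy": 0.2,"dz": 0,"ax": 0,"ay": 0,"az": 0.09,"gripper": -1},{"dx": 0.1,"dy": 0.4,"dz": 0,"ax": 0,"ay": 0,"az": 0.18,"gripper": -1},{"dx": 0.2,"dy": 0.6,"dz": 0,"ax": 0,"ay": 0,"az": 0.27,"gripper": -1},{"dx": 0.3,"dy": 0.8,"dz": 0,"ax": 0,"ay": 0,"az": 0.36,"gripper": -1},{"dx": 0.4,"dy": 1,"dz": 0,"ax": 0,"ay": 0,"az": 0.45,"gripper": -1},{"dx": 0.4,"dy": 1,"dz": 0,"ax": 0,"ay": 0,"az": 0.54,"gripper": -1},{"dx": 0.4,"dy": 1,"dz": 0,"ax": 0,"ay": 0,"az": 0.58,"gripper": -1},{"dx": 0.4,"dy": 1,"dz": 0,"ax": 0,"ay": 0,"az": 0.58,"gripper": -1},{"dx": 0.4,"dy": 1,"dz": 0,"ax": 0,"ay": 0,"az": 0.58,"gripper": -1}])

```text
time: 23.75
eef_pos: [0.5495, 0.1866, 0.198]
tcp_rot: [0.054, 0.999, 0.0, 0.0]
contact_force: [0.0, -0.1, -1.3]
opening: 0.616
finger_force: 63.2
```

```bash
python3 - <<'E'
from h import *
s=get_state(); M=R.from_quat(s['tcp_rot']).as_matrix(); print(s['eef_pos'],np.degrees(np.arctan2(M[1,0],M[0,0])),s['time'],s['opening'],s['finger_force'])
c=shot('wrist'); cv2.imwrite('pics/w13.png',c['frame']); pickle.dump(c,open('w13.pkl','wb'))
E
```

```text
[0.54950487 0.18662666 0.19795821] 173.79841620927877 23.75 0.6159554954554919 63.24365973472595
```

View pics/w13.png

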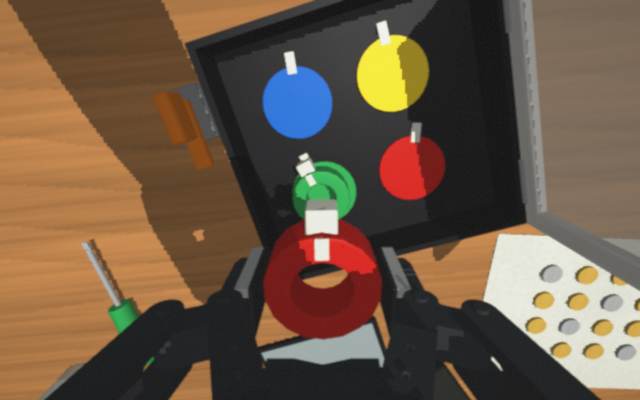

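The held red roll has its tab straight up the image at (321,215). The red pad is at (412,168) with its dash at (416,131), and the green roll sits on its pad at (325,190).

```bash
python3 - <<'E'
from h import *
c=pickle.load(open('w13.pkl','rb')); H,S,V=cv2.split(cv2.cvtColor(c['frame'],cv2.COLOR_BGR2HSV))
r=np.zeros((400,640),bool); r[115:202,375:450]=1
m=max(comps(r&(S>110)&((H<=7)|(H>=172)),100),key=lambda a:a[0][4])[2]
ctr,rad=cv2.minEnclosingCircle(cast(c,np.argwhere(m)[:,::-1],.009)[:,:2].astype(np.float32))
m=max(comps(r&(S<60)&(V>110),10),key=lambda a:a[0][4])[2]
q=cast(c,np.argwhere(m)[:,::-1],.009)[:,:2]; d=q.mean(0)-ctr
print(np.round(ctr,4),rad,np.degrees(np.arctan2(d[1],d[0])),np.linalg.norm(d),cv2.minAreaRect(q.astype(np.float32)))
padsfit(c,['yellow','blue'])
E
```

```text
[0.5499 0.2727] 0.03316590562462807 172.61947657501787 0.03525587298736133 ((0.5149275660514832, 0.2771667540073395), (0.008404563181102276, 0.01677941530942917), 83.7724609375)
yellow [0.4623 0.2585] 0.0332 4441 off [0.0009 0.0005]
blue [0.478  0.1702] 0.033 4063 off [0.0012 0.0009]
```

Request:
jog_arm(increments=[{"dx": 0,"dy": 0.35,"dz": 0,"ax": 0,"ay": 0,"az": 0,"gripper": -1},{"dx": 0,"dy": 0.72,"dz": 0,"ax": 0,"ay": 0,"az": 0,"gripper": -1},{"dx": 0,"dy": 0.72,"dz": -0.2,"ax": 0,"ay": 0,"az": 0,"gripper": -1},{"dx": 0,"dy": 0.72,"dz": -0.5,"ax": 0,"ay": 0,"az": 0,"gripper": -1},{"dx": 0,"dy": 0.72,"dz": -0.8,"ax": 0,"ay": 0,"az": 0,"gripper": -1},{"dx": 0,"dy": 0.72,"dz": -0.8,"ax": 0,"ay": 0,"az": 0,"gripper": -1},{"dx": 0,"dy": 0.72,"dz": -0.8,"ax": 0,"ay": 0,"az": 0,"gripper": -1}])

```text
time: 24.5
eef_pos: [0.5494, 0.2728, 0.1015]
tcp_rot: [0.054, 0.999, -0.0, -0.001]
contact_force: [0.2, 0.3, 0.1]
opening: 0.609
finger_force: 63.3
```

Request:
jog_arm(increments=[{"dx": 0,"dy": 0,"dz": -0.2,"ax": 0,"ay": 0,"az": 0,"gripper": -1},{"dx": 0,"dy": 0,"dz": -0.4,"ax": 0,"ay": 0,"az": 0,"gripper": -1},{"dx": 0,"dy": 0,"dz": -0.53,"ax": 0,"ay": 0,"az": 0,"gripper": -1},{"dx": 0,"dy": 0,"dz": -0.53,"ax": 0,"ay": 0,"az": 0,"gripper": -1},{"dx": 0,"dy": 0,"dz": -0.53,"ax": 0,"ay": 0,"az": 0,"gripper": -1}])

```text
time: 25.0
eef_pos: [0.5507, 0.2733, 0.0396]
tcp_rot: [0.053, 0.999, 0.0, 0.001]
contact_force: [-0.6, 0.7, -0.6]
opening: 0.609
finger_force: 64.8
```

Request:
jog_arm(increments=[{"dx": 0,"dy": 0,"dz": 0,"ax": 0,"ay": 0,"az": 0,"gripper": 0.5},{"dx": 0,"dy": 0,"dz": 0,"ax": 0,"ay": 0,"az": 0,"gripper": 0.5},{"dx": 0,"dy": 0,"dz": 0,"ax": 0,"ay": 0,"az": 0,"gripper": 0.5},{"dx": 0,"dy": 0,"dz": 0.2,"ax": 0,"ay": 0,"az": 0,"gripper": 0.5},{"dx": 0,"dy": 0,"dz": 0.5,"ax": 0,"ay": 0,"az": 0,"gripper": 0.5},{"dx": 0,"dy": 0,"dz": 0.9,"ax": 0,"ay": 0,"az": 0,"gripper": 0.5},{"dx": 0,"dy": 0,"dz": 1,"ax": 0,"ay": 0,"az": 0,"gripper": 0.5},{"dx": 0.4,"dy": 0,"dz": 1,"ax": 0,"ay": 0,"az": 0,"gripper": 0.5},{"dx": 0.6,"dy": -0.3,"dz": 1,"ax": 0,"ay": 0,"az": 0,"gripper": 0.5},{"dx": 0.6,"dy": -0.3,"dz": 1,"ax": 0,"ay": 0,"az": 0,"gripper": 0.5}])

```text
time: 26.0
eef_pos: [0.6243, 0.2337, 0.1579]
tcp_rot: [0.055, 0.998, -0.001, 0.001]
contact_force: [-0.2, 0.1, 0.9]
opening: 0.745
finger_force: 0.0
```

Request:
jog_arm(increments=[{"dx": 0.3,"dy": 0,"dz": 0.3,"ax": 0,"ay": 0,"az": 0,"gripper": 0.5},{"dx": 0.4,"dy": 0,"dz": 0.7,"ax": 0,"ay": 0,"az": 0,"gripper": 0.5},{"dx": 0.4,"dy": 0,"dz": 1,"ax": 0,"ay": 0,"az": 0,"gripper": 0.5},{"dx": 0.4,"dy": 0,"dz": 1,"ax": 0,"ay": 0,"az": 0,"gripper": 0.5},{"dx": 0.4,"dy": 0,"dz": 1,"ax": 0,"ay": 0,"az": 0,"gripper": 0.5}])

```text
time: 26.5
eef_pos: [0.6696, 0.2374, 0.2792]
tcp_rot: [0.053, 0.999, 0.0, 0.001]
contact_force: [0.2, -0.1, -1.0]
opening: 0.755
finger_force: 0.0
```

```bash
python3 - <<'E'
from h import *
s=get_state(); print(s['eef_pos'],s['time'])
c=shot('wrist'); cv2.imwrite('pics/w14.png',c['frame']); pickle.dump(c,open('w14.pkl','wb'))
print(roll(c,'green',(.566,.185),.034),roll(c,'red',(.55,.273),.034)); padsfit(c,['yellow','blue','green','red'])
E
```

```text
[0.66958712 0.23736602 0.27918323] 26.5
(array([0.5641, 0.1832]), 0.0268, (137, np.float64(-157.9605885743668)), (62, np.float64(-156.23318763692498))) (array([0.5559, 0.2709]), 0.0268, (138, np.float64(174.33042879232426)), (50, np.float64(174.76734832300556)))Traceback (most recent call last):
  File "<stdin>", line 4, in <module>
  File "h.py", line 41, in padsfit
    m=m if n in('green','red') else max(comps(m,50),key=lambda a:a[0][4])[2]
                                    ~~~^^^^^^^^^^^^^^^^^^^^^^^^^^^^^^^^^^
ValueError: max() iterable argument is empty
```

View pics/w14.png

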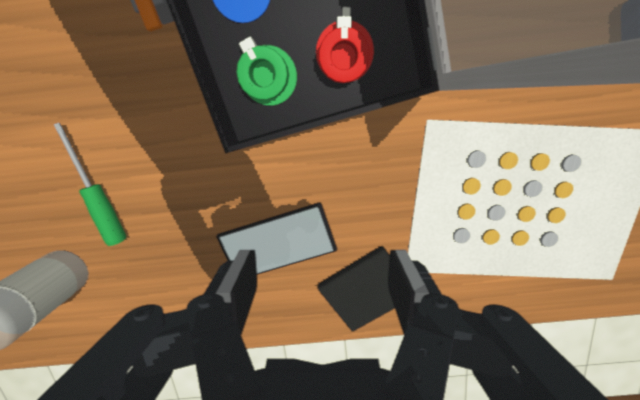

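Both rolls lie flat in the case, green at (267,73) and red at (344,51). Red may sit a few mm off its pad, so I'll compare it with the pad rims in this same picture.

```bash
python3 - <<'E'
from h import *
c=pickle.load(open('w14.pkl','rb'))
padsfit(c,['green','red'])
P=cloud(c); H,S,V=cv2.split(cv2.cvtColor(c['frame'],cv2.COLOR_BGR2HSV))
for n,ctr in(('green',(.5641,.1832)),('red',(.5559,.2709))):
    d=np.hypot(P[...,0]-ctr[0],P[...,1]-ctr[1]); hm=((H>=45)&(H<=85)) if n=='green' else ((H<=7)|(H>=172))
    q=P[hm&(S>100)&(d<.025)]; print(n,np.percentile(q[:,2],[50,90,99]))
    # visible rim pixels: fit circle radius .032 by least squares to outer rim
    m=hm&(S>90)&(d<.045)&(P[...,2]<.014); w=cast(c,np.argwhere(m)[:,::-1],.009)[:,:2]
    if len(w)>20:
        hull=cv2.convexHull(w.astype(np.float32))[:,0]
        from scipy.optimize import least_squares
        far=hull[np.hypot(*(hull-ctr).T)>.026]
        f=least_squares(lambda p:np.hypot(*(far-p).T)-.0325,ctr,loss='soft_l1',f_scale=.001); print('rim',len(w),len(far),f.x,f.cost)
E
```

```text
green [0.5672 0.1869] 0.0327 1141 off [0.0017 0.0022]
red [0.5513 0.2744] 0.0331 1098 off [0.0013 0.001 ]
green [0.03215787 0.03352091 0.03440409]
rim 1210 48 [0.5652004  0.18410761] 2.8732444904093383e-05
red [0.03210061 0.0334711  0.03425714]
rim 1136 44 [0.55030927 0.27333515] 1.8362639256220358e-06
```

Request:
jog_arm(increments=[{"dx": -0.3,"dy": 0,"dz": 0,"ax": 0,"ay": 0,"az": 0,"gripper": 0.5},{"dx": -0.6,"dy": 0,"dz": 0,"ax": 0,"ay": 0,"az": 0,"gripper": 0.5},{"dx": -0.6,"dy": 0,"dz": 0,"ax": 0,"ay": 0,"az": 0,"gripper": 0.5},{"dx": -0.6,"dy": 0,"dz": 0,"ax": 0,"ay": 0,"az": 0,"gripper": 0.5},{"dx": -0.6,"dy": 0,"dz": 0,"ax": 0,"ay": 0,"az": 0,"gripper": 0.5}])

```text
time: 27.05
eef_pos: [0.5979, 0.237, 0.277]
tcp_rot: [0.053, 0.999, -0.0, -0.0]
contact_force: [0.3, 0.2, 0.5]
opening: 0.748
finger_force: 0.0
```

```bash
python3 - <<'E'
from h import *
s=get_state(); print(s['eef_pos'],s['time'])
c=shot('wrist'); cv2.imwrite('pics/w15.png',c['frame']); pickle.dump(c,open('w15.pkl','wb'))
print(roll(c,'green',(.566,.185),.034),roll(c,'red',(.55,.273),.034)); padsfit(c,['green','red','yellow','blue'])
c=shot('scene');print('scene'); print(roll(c,'green',(.566,.185),.034),roll(c,'red',(.55,.273),.034)); padsfit(c,['green','red','yellow'])
E
```

```text
[0.59787445 0.2369832  0.27703176] 27.05
(array([0.5632, 0.183 ]), 0.0269, (113, np.float64(-157.734266741209)), (57, np.float64(-155.9609164901322))) (array([0.5552, 0.2709]), 0.0267, (116, np.float64(174.7201343364489)), (57, np.float64(174.38095432842914)))
green [0.567  0.1844] 0.0348 926 off [ 0.0015 -0.0003]
red [0.5525 0.2736] 0.0345 1029 off [0.0025 0.0002]
yellow [0.4628 0.2589] 0.0333 3118 off [0.0014 0.0009]
blue [0.4783 0.1706] 0.0333 2917 off [0.0015 0.0013]
scene
(array([0.5678, 0.1862]), 0.0278, (9, np.float64(-159.0844527455959)), (3, np.float64(-159.2393953475667))) (array([0.5585, 0.2733]), 0.0279, (5, np.float64(174.2892047286308)), (4, np.float64(170.53448273200047)))
green [0.5719 0.1912] 0.0334 125 off [0.0064 0.0065]
red [0.5549 0.2789] 0.0347 104 off [0.0049 0.0055]
yellow [0.4665 0.2638] 0.0359 294 off [0.0051 0.0058]
```

Request:
jog_arm(increments=[{"dx": -0.2,"dy": 0.15,"dz": 0,"ax": 0,"ay": 0,"az": 0,"gripper": 0.7},{"dx": -0.368,"dy": 0.274,"dz": -0.3,"ax": 0,"ay": 0,"az": 0,"gripper": 0.7},{"dx": -0.368,"dy": 0.274,"dz": -0.7,"ax": 0,"ay": 0,"az": 0,"gripper": 0.7},{"dx": -0.368,"dy": 0.274,"dz": -1,"ax": 0,"ay": 0,"az": 0,"gripper": 0.7},{"dx": -0.368,"dy": 0.274,"dz": -1,"ax": 0,"ay": 0,"az": 0,"gripper": 0.7}])

```text
time: 27.65
eef_pos: [0.55, 0.2688, 0.151]
tcp_rot: [0.053, 0.999, -0.002, -0.006]
contact_force: [-1.6, -0.0, 0.2]
opening: 0.849
finger_force: 0.0
```

Request:
jog_arm(increments=[{"dx": 0,"dy": 0,"dz": -0.3,"ax": 0,"ay": 0,"az": 0,"gripper": 0.7},{"dx": 0,"dy": 0,"dz": -0.55,"ax": 0,"ay": 0,"az": 0,"gripper": 0.7},{"dx": 0,"dy": 0,"dz": -0.55,"ax": 0,"ay": 0,"az": 0,"gripper": 0.7},{"dx": 0,"dy": 0,"dz": -0.55,"ax": 0,"ay": 0,"az": 0,"gripper": 0.7},{"dx": 0,"dy": 0,"dz": -0.55,"ax": 0,"ay": 0,"az": 0,"gripper": 0.7}])

```text
time: 28.15
eef_pos: [0.5557, 0.2705, 0.0952]
tcp_rot: [0.053, 0.999, 0.001, 0.003]
contact_force: [0.4, -0.8, -0.3]
opening: 0.852
finger_force: 0.0
```

Request:
jog_arm(increments=[{"dx": -0.01,"dy": 0,"dz": -0.25,"ax": 0,"ay": 0,"az": 0,"gripper": 0.7},{"dx": -0.01,"dy": 0,"dz": -0.47,"ax": 0,"ay": 0,"az": 0,"gripper": 0.7},{"dx": -0.01,"dy": 0,"dz": -0.47,"ax": 0,"ay": 0,"az": 0,"gripper": 0.7},{"dx": -0.01,"dy": 0,"dz": -0.47,"ax": 0,"ay": 0,"az": 0,"gripper": 0.7},{"dx": -0.01,"dy": 0,"dz": -0.47,"ax": 0,"ay": 0,"az": 0,"gripper": 0.7}])

```text
time: 28.65
eef_pos: [0.5541, 0.2705, 0.0383]
tcp_rot: [0.053, 0.999, 0.001, 0.002]
contact_force: [0.7, 0.3, 0.7]
opening: 0.847
finger_force: 0.0
```

```bash
python3 - <<'E'
from h import *
s=get_state(); M=R.from_quat(s['tcp_rot']).as_matrix(); print(s['eef_pos'],M.round(3).tolist(),s['time'])
c=shot('wrist'); cv2.imwrite('pics/w16.png',c['frame'])
E
```

```text
[0.55414526 0.27051503 0.03833755] [[-0.994, 0.107, 0.004], [0.107, 0.994, 0.001], [-0.004, 0.002, -1.0]] 28.65
```

View pics/w16.png

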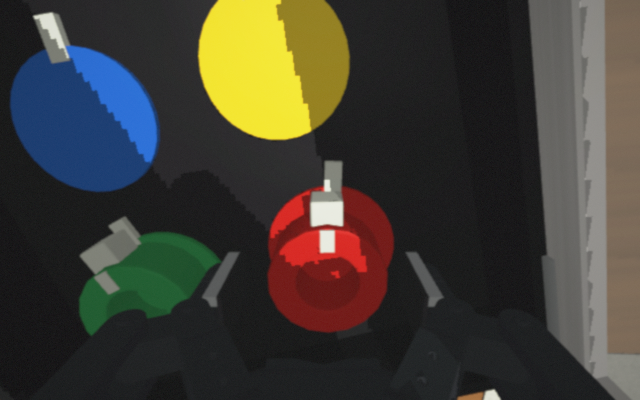

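The red roll is about 2.5 mm right of the finger centre (328 against 322), and its pad's centre (about 331) and dash (333) lie further right still. Gripping will centre the roll in the fingers, so I'll shift +5 mm in y and -3.7 mm in x.

Request:
jog_arm(increments=[{"dx": 0,"dy": 0,"dz": 0,"ax": 0,"ay": 0,"az": 0,"gripper": -1},{"dx": 0,"dy": 0,"dz": 0,"ax": 0,"ay": 0,"az": 0,"gripper": -1},{"dx": 0,"dy": 0,"dz": 0,"ax": 0,"ay": 0,"az": 0,"gripper": -1},{"dx": 0,"dy": 0,"dz": 0.02,"ax": 0,"ay": 0,"az": 0,"gripper": -1},{"dx": -0.031,"dy": 0.044,"dz": 0.02,"ax": 0,"ay": 0,"az": 0,"gripper": -1},{"dx": -0.031,"dy": 0.044,"dz": 0.02,"ax": 0,"ay": 0,"az": 0,"gripper": -1},{"dx": -0.031,"dy": 0.044,"dz": 0,"ax": 0,"ay": 0,"az": 0,"gripper": -1},{"dx": -0.031,"dy": 0.044,"dz": 0,"ax": 0,"ay": 0,"az": 0,"gripper": -1},{"dx": -0.031,"dy": 0.044,"dz": 0,"ax": 0,"ay": 0,"az": 0,"gripper": -1}], force=40)

```text
time: 29.6
eef_pos: [0.5479, 0.2759, 0.0378]
tcp_rot: [0.053, 0.999, -0.0, -0.001]
contact_force: [-8.0, -1.6, 12.7]
opening: 0.622
finger_force: 43.2
```

Request:
jog_arm(increments=[{"dx": 0,"dy": 0,"dz": 0,"ax": 0,"ay": 0,"az": 0,"gripper": 0.5},{"dx": 0,"dy": 0,"dz": 0,"ax": 0,"ay": 0,"az": 0,"gripper": 0.5},{"dx": 0,"dy": 0,"dz": 0,"ax": 0,"ay": 0,"az": 0,"gripper": 0.5},{"dx": 0,"dy": 0,"dz": 0.3,"ax": 0,"ay": 0,"az": 0,"gripper": 0.5},{"dx": 0,"dy": 0,"dz": 0.6,"ax": 0,"ay": 0,"az": 0,"gripper": 0.5},{"dx": 0.2,"dy": 0,"dz": 1,"ax": 0,"ay": 0,"az": 0,"gripper": 0.5},{"dx": 0.37,"dy": -0.3,"dz": 1,"ax": 0,"ay": 0,"az": 0,"gripper": 0.5},{"dx": 0.37,"dy": -0.3,"dz": 1,"ax": 0,"ay": 0,"az": 0,"gripper": 0.5}])

```text
time: 30.4
eef_pos: [0.5967, 0.2365, 0.1584]
tcp_rot: [0.055, 0.998, 0.0, 0.003]
contact_force: [0.6, 0.9, -0.5]
opening: 0.75
finger_force: 0.0
```

Request:
jog_arm(increments=[{"dx": 0,"dy": 0,"dz": 0.3,"ax": 0,"ay": 0,"az": 0,"gripper": 0.5},{"dx": 0,"dy": 0,"dz": 0.7,"ax": 0,"ay": 0,"az": 0,"gripper": 0.5},{"dx": 0,"dy": 0,"dz": 1,"ax": 0,"ay": 0,"az": 0,"gripper": 0.5},{"dx": 0,"dy": 0,"dz": 1,"ax": 0,"ay": 0,"az": 0,"gripper": 0.5},{"dx": 0,"dy": 0,"dz": 1,"ax": 0,"ay": 0,"az": 0,"gripper": 0.5}])

```text
time: 30.9
eef_pos: [0.5929, 0.2394, 0.2757]
tcp_rot: [0.053, 0.999, 0.0, 0.0]
contact_force: [0.4, -0.2, -0.4]
opening: 0.751
finger_force: 0.0
```

```bash
cat > chk.py <<'E'
from h import *
s=get_state(); M=R.from_quat(s['tcp_rot']).as_matrix(); print(s['eef_pos'],np.degrees(np.arctan2(M[1,0],M[0,0])),s['time'])
c=shot('wrist'); pickle.dump(c,open('last.pkl','wb'))
print(roll(c,'green',(.566,.185),.034),roll(c,'red',(.55,.273),.034)); padsfit(c,['green','red','yellow','blue'])
E
python3 chk.py
```

```text
[0.5928546  0.23935224 0.27571528] 173.87469308993968 30.9
(array([0.5633, 0.1834]), 0.0268, (114, np.float64(-156.96180504450436)), (52, np.float64(-154.5780053035561))) (array([0.5496, 0.2739]), 0.0268, (107, np.float64(174.5840793577284)), (48, np.float64(174.71287169950872)))
green [0.5667 0.1843] 0.0347 921 off [ 0.0012 -0.0004]
red [0.5515 0.2743] 0.0334 976 off [0.0015 0.0009]
yellow [0.463  0.2589] 0.0333 3104 off [0.0016 0.0009]
blue [0.4783 0.1705] 0.0333 2919 off [0.0015 0.0012]
```

Request:
jog_arm(increments=[{"dx": -0.1,"dy": -0.2,"dz": 0,"ax": 0,"ay": 0,"az": 0.09,"gripper": 0.6},{"dx": -0.257,"dy": -0.45,"dz": -0.2,"ax": 0,"ay": 0,"az": 0.18,"gripper": 0.6},{"dx": -0.257,"dy": -0.45,"dz": -0.6,"ax": 0,"ay": 0,"az": 0.27,"gripper": 0.6},{"dx": -0.257,"dy": -0.45,"dz": -1,"ax": 0,"ay": 0,"az": 0.318,"gripper": 0.6},{"dx": -0.257,"dy": -0.45,"dz": -1,"ax": 0,"ay": 0,"az": 0.318,"gripper": 0.6},{"dx": -0.257,"dy": -0.45,"dz": -1,"ax": 0,"ay": 0,"az": 0.318,"gripper": 0.6},{"dx": -0.257,"dy": -0.45,"dz": -1,"ax": 0,"ay": 0,"az": 0.318,"gripper": 0.6}])

```text
time: 31.65
eef_pos: [0.5635, 0.1856, 0.1577]
tcp_rot: [-0.195, 0.981, -0.0, 0.002]
contact_force: [0.4, 0.2, 1.7]
opening: 0.8
finger_force: 0.0
```

```bash
python3 chk.py 2>&1 | grep -v -e Trace -e File
```

```text
[0.56348337 0.18559561 0.15773962] -157.55163621177448 31.65
(array([0.5625, 0.1816]), 0.027, (210, np.float64(-158.97159192679905)), (120, np.float64(-158.73600905653984))) (array([0.5485, 0.2722]), 0.0275, (192, np.float64(172.51330485973332)), (113, np.float64(169.49611124068696)))
green [0.5653 0.1859] 0.0328 1266 off [-0.0002  0.0012]
red [0.5537 0.2772] 0.0379 1390 off [0.0037 0.0038]
yellow [0.4621 0.2584] 0.0332 5321 off [0.0007 0.0004]
blue [0.4776 0.1702] 0.0329 5604 off [0.0008 0.0009]
```

Request:
jog_arm(increments=[{"dx": 0,"dy": 0,"dz": -0.3,"ax": 0,"ay": 0,"az": 0,"gripper": 0.6},{"dx": 0,"dy": 0,"dz": -0.6,"ax": 0,"ay": 0,"az": 0,"gripper": 0.6},{"dx": 0,"dy": 0,"dz": -0.85,"ax": 0,"ay": 0,"az": 0,"gripper": 0.6},{"dx": 0,"dy": 0,"dz": -0.99,"ax": 0,"ay": 0,"az": 0,"gripper": 0.6},{"dx": 0,"dy": 0,"dz": -0.99,"ax": 0,"ay": 0,"az": 0,"gripper": 0.6},{"dx": 0,"dy": 0,"dz": -0.99,"ax": 0,"ay": 0,"az": 0,"gripper": 0.6},{"dx": 0,"dy": 0,"dz": -0.99,"ax": 0,"ay": 0,"az": 0,"gripper": 0.6}])

```text
time: 32.4
eef_pos: [0.5641, 0.1856, 0.0394]
tcp_rot: [-0.195, 0.981, -0.0, 0.002]
contact_force: [0.4, -0.1, 0.7]
opening: 0.803
finger_force: 0.0
```

```bash
python3 - <<'E'
from h import *
s=get_state(); print(s['eef_pos'])
c=shot('wrist'); H,S,V=cv2.split(cv2.cvtColor(c['frame'],cv2.COLOR_BGR2HSV)); P=cloud(c)
m=(H>=45)&(H<=85)&(S>100); m[:,:220]=0; m[:,430:]=0; m&=P[...,2]>.028
for st,ce,k in comps(m,500): print(st.tolist(),'mid col',st[0]+st[2]/2)
E
```

```text
[0.56409023 0.18556832 0.03935941]
[261, 220, 119, 108, 7309] mid col 320.5
```

Request:
jog_arm(increments=[{"dx": 0,"dy": 0,"dz": 0,"ax": 0,"ay": 0,"az": 0,"gripper": -1},{"dx": 0,"dy": 0,"dz": 0,"ax": 0,"ay": 0,"az": 0,"gripper": -1},{"dx": 0,"dy": 0,"dz": 0,"ax": 0,"ay": 0,"az": 0,"gripper": -1},{"dx": 0,"dy": 0,"dz": 0.02,"ax": 0,"ay": 0,"az": 0,"gripper": -1},{"dx": 0.033,"dy": 0.022,"dz": 0.02,"ax": 0,"ay": 0,"az": 0,"gripper": -1},{"dx": 0.033,"dy": 0.022,"dz": 0.02,"ax": 0,"ay": 0,"az": 0,"gripper": -1},{"dx": 0.033,"dy": 0.022,"dz": 0,"ax": 0,"ay": 0,"az": 0,"gripper": -1},{"dx": 0.033,"dy": 0.022,"dz": 0,"ax": 0,"ay": 0,"az": 0,"gripper": -1},{"dx": 0.033,"dy": 0.022,"dz": 0,"ax": 0,"ay": 0,"az": 0,"gripper": -1}], force=40)

```text
time: 33.35
eef_pos: [0.5665, 0.1881, 0.039]
tcp_rot: [-0.195, 0.981, -0.0, -0.0]
contact_force: [-4.8, -0.9, 10.9]
opening: 0.621
finger_force: 43.0
```

Request:
jog_arm(increments=[{"dx": 0,"dy": 0,"dz": 0,"ax": 0,"ay": 0,"az": 0,"gripper": 0.5},{"dx": 0,"dy": 0,"dz": 0,"ax": 0,"ay": 0,"az": 0,"gripper": 0.5},{"dx": 0,"dy": 0,"dz": 0,"ax": 0,"ay": 0,"az": 0,"gripper": 0.5},{"dx": 0,"dy": 0,"dz": 0.3,"ax": 0,"ay": 0,"az": 0,"gripper": 0.5},{"dx": 0,"dy": 0,"dz": 0.6,"ax": 0,"ay": 0,"az": 0,"gripper": 0.5},{"dx": 0.2,"dy": 0.2,"dz": 1,"ax": 0,"ay": 0,"az": -0.05,"gripper": 0.5},{"dx": 0.25,"dy": 0.4,"dz": 1,"ax": 0,"ay": 0,"az": -0.14,"gripper": 0.5},{"dx": 0.25,"dy": 0.4,"dz": 1,"ax": 0,"ay": 0,"az": -0.23,"gripper": 0.5},{"dx": 0.25,"dy": 0.4,"dz": 1,"ax": 0,"ay": 0,"az": -0.318,"gripper": 0.5}])

```text
time: 34.25
eef_pos: [0.5964, 0.2367, 0.157]
tcp_rot: [0.056, 0.998, 0.0, 0.0]
contact_force: [-0.5, 0.5, -1.5]
opening: 0.749
finger_force: 0.0
```

Request:
jog_arm(increments=[{"dx": 0,"dy": 0,"dz": 0.3,"ax": 0,"ay": 0,"az": 0,"gripper": 0.5},{"dx": 0,"dy": 0,"dz": 0.7,"ax": 0,"ay": 0,"az": 0,"gripper": 0.5},{"dx": 0,"dy": 0,"dz": 1,"ax": 0,"ay": 0,"az": 0,"gripper": 0.5},{"dx": 0,"dy": 0,"dz": 1,"ax": 0,"ay": 0,"az": 0,"gripper": 0.5},{"dx": 0,"dy": 0,"dz": 1,"ax": 0,"ay": 0,"az": 0,"gripper": 0.5}])

```text
time: 34.75
eef_pos: [0.5964, 0.2359, 0.2777]
tcp_rot: [0.053, 0.999, 0.0, 0.001]
contact_force: [-0.3, 0.7, -0.1]
opening: 0.75
finger_force: 0.0
```

```bash
python3 chk.py; python3 - <<'E'
from h import *
c=shot('side'); P=cloud(c); q=P[(P[...,2]>.1)&(P[...,2]<.27)&(P[...,0]>.35)&(P[...,0]<.7)&(P[...,1]>.28)&(P[...,1]<.45)]
u=q-q.mean(0); print('lid n',len(q),np.linalg.svd(u,full_matrices=False)[2][2])
c=shot('wrist');P=cloud(c);m=(c['frame'].max(2)<70)&(P[...,2]>.22)&(P[...,1]>.35); print(len(P[m]), P[m].mean(0) if m.any() else '')
c=shot('scene');P=cloud(c);m=(c['frame'].max(2)<70)&(P[...,2]>.22)&(P[...,1]>.35)&(P[...,0]>.45)&(P[...,1]<.5); print('bar?',len(P[m]), P[m].mean(0) if m.any() else '',P[m].min(0) if m.any() else '',P[m].max(0) if m.any() else '')
E
```

```text
[0.59637598 0.2358935  0.27766695] 173.87979771779658 34.75
(array([0.5663, 0.187 ]), 0.0268, (112, np.float64(-157.43812338270013)), (53, np.float64(-155.89229420952378))) (array([0.5495, 0.274 ]), 0.0267, (114, np.float64(175.4906597441926)), (55, np.float64(175.20204850641846)))
green [0.5664 0.1861] 0.0332 822 off [0.0009 0.0014]
red [0.5514 0.2743] 0.0334 963 off [0.0014 0.0009]
yellow [0.4625 0.2587] 0.0334 3111 off [0.0011 0.0007]
blue [0.4782 0.1704] 0.0333 2912 off [0.0014 0.0011]
lid n 2976 [ 0.17604569 -0.98396001  0.02882046]
0 
bar? 80 [0.5359612  0.39774149 0.26737268] [0.50250586 0.38267858 0.26171509] [0.56967779 0.40571564 0.27185657]
```

Request:
jog_arm(increments=[{"dx": 0,"dy": 0,"dz": 0.4,"ax": 0,"ay": 0,"az": 0.09,"gripper": -0.45},{"dx": 0,"dy": 0,"dz": 0.8,"ax": 0,"ay": 0,"az": 0.178,"gripper": -0.45},{"dx": 0,"dy": 0.1,"dz": 1,"ax": 0,"ay": 0,"az": 0.178,"gripper": -0.45},{"dx": -0.2,"dy": 0.4,"dz": 1,"ax": 0,"ay": 0,"az": 0.178,"gripper": -0.45},{"dx": -0.5,"dy": 0.8,"dz": 1,"ax": 0,"ay": 0,"az": 0.178,"gripper": -0.45},{"dx": -0.51,"dy": 1,"dz": 1,"ax": 0,"ay": 0,"az": 0.178,"gripper": -0.45},{"dx": -0.51,"dy": 1,"dz": 1,"ax": 0,"ay": 0,"az": 0.178,"gripper": -0.45}])

```text
time: 35.65
eef_pos: [0.5328, 0.3591, 0.3949]
tcp_rot: [-0.089, 0.996, 0.0, -0.001]
contact_force: [1.4, -0.5, 0.0]
opening: 0.275
finger_force: 0.0
```

Request:
jog_arm(increments=[{"dx": 0,"dy": 0.2,"dz": 0,"ax": 0,"ay": 0,"az": 0,"gripper": -0.45},{"dx": 0,"dy": 0.37,"dz": 0,"ax": 0,"ay": 0,"az": 0,"gripper": -0.45},{"dx": 0,"dy": 0.37,"dz": 0,"ax": 0,"ay": 0,"az": 0,"gripper": -0.45},{"dx": 0,"dy": 0.37,"dz": 0,"ax": 0,"ay": 0,"az": 0,"gripper": -0.45},{"dx": 0,"dy": 0.37,"dz": 0,"ax": 0,"ay": 0,"az": 0,"gripper": -0.45}])

```text
time: 36.15
eef_pos: [0.5352, 0.3991, 0.3961]
tcp_rot: [-0.086, 0.996, -0.001, -0.0]
contact_force: [0.1, 0.1, -0.0]
opening: 0.272
finger_force: 0.0
```

```bash
python3 - <<'E'
from h import *
s=get_state(); M=R.from_quat(s['tcp_rot']).as_matrix(); print(s['eef_pos'],np.degrees(np.arctan2(M[1,0],M[0,0])),s['time'],s['opening'])
c=shot('wrist'); f=c['frame']; P=cloud(c); m=(f.max(2)<70)&(P[...,2]>.235)&(P[...,2]<.285)&(abs(P[...,0]-.535)<.06)&(abs(P[...,1]-.4)<.05)
for st,ce,k in comps(m,80): q=P[k]; print(st.tolist(),q.mean(0),cv2.minAreaRect(q[:,:2].astype(np.float32)))
E
```

```text
[0.5352232  0.39906882 0.39607014] -170.16507440199422 36.15 0.2724944628045505
[284, 151, 46, 82, 1481] [0.53117686 0.38871681 0.26723353] ((0.5349512696266174, 0.3844224214553833), (0.06836157292127609, 0.03547058627009392), 9.423513412475586)
```

Request:
jog_arm(increments=[{"dx": 0,"dy": 0.01,"dz": -0.3,"ax": 0,"ay": 0,"az": 0,"gripper": -0.45},{"dx": 0,"dy": 0.01,"dz": -0.5,"ax": 0,"ay": 0,"az": 0,"gripper": -0.45},{"dx": 0,"dy": 0.01,"dz": -0.7,"ax": 0,"ay": 0,"az": 0,"gripper": -0.45},{"dx": 0,"dy": 0.01,"dz": -0.85,"ax": 0,"ay": 0,"az": 0,"gripper": -0.45},{"dx": 0,"dy": 0.01,"dz": -0.96,"ax": 0,"ay": 0,"az": 0,"gripper": -0.45},{"dx": 0,"dy": 0.01,"dz": -0.96,"ax": 0,"ay": 0,"az": 0,"gripper": -0.45},{"dx": 0,"dy": 0.01,"dz": -0.96,"ax": 0,"ay": 0,"az": 0,"gripper": -1},{"dx": 0,"dy": 0.01,"dz": -0.96,"ax": 0,"ay": 0,"az": 0,"gripper": -1},{"dx": 0,"dy": 0.01,"dz": -0.96,"ax": 0,"ay": 0,"az": 0,"gripper": -1}], force=50)

```text
time: 37.1
eef_pos: [0.5352, 0.4012, 0.2824]
tcp_rot: [-0.086, 0.996, -0.0, 0.001]
contact_force: [0.3, -1.5, -1.2]
opening: 0.09
finger_force: 48.8
```

```bash
python3 - <<'E'
from h import *
a=np.radians(9.9); ey=np.array([-np.sin(a),np.cos(a)])
def d(t): t=np.radians(t); return np.r_[ey*(-.215*np.cos(t)+.04*np.sin(t)+.215), .215*np.sin(t)+.04*np.cos(t)-.04]
for t0,ts in((91,(85,79,73,67)),(67,(61,55,49,43,37)),(37,(31,25,19,13,7)),(7,(3,0))):
    print(t0,[((d(t)-d(t0))/.12).round(2).tolist() for t in ts])
E
```

```text
91 [[0.03, -0.19, 0.03], [0.07, -0.37, 0.04], [0.1, -0.56, 0.03], [0.13, -0.75, -0.01]]
67 [[0.03, -0.18, -0.05], [0.06, -0.36, -0.12], [0.09, -0.52, -0.21], [0.12, -0.68, -0.31], [0.14, -0.82, -0.44]]
37 [[0.02, -0.13, -0.14], [0.04, -0.25, -0.29], [0.06, -0.35, -0.45], [0.08, -0.43, -0.62], [0.09, -0.5, -0.8]]
7 [[0.01, -0.03, -0.12], [0.01, -0.05, -0.22]]
```

Opening 0.09 means the bar is held. I'll swing the lid shut.

Request:
jog_arm(increments=[{"dx": 0.03,"dy": -0.19,"dz": 0.03,"ax": 0,"ay": 0,"az": 0,"gripper": -1},{"dx": 0.07,"dy": -0.37,"dz": 0.04,"ax": 0,"ay": 0,"az": 0,"gripper": -1},{"dx": 0.1,"dy": -0.56,"dz": 0.03,"ax": 0,"ay": 0,"az": 0,"gripper": -1},{"dx": 0.13,"dy": -0.75,"dz": -0.01,"ax": 0,"ay": 0,"az": 0,"gripper": -1},{"dx": 0.13,"dy": -0.75,"dz": -0.01,"ax": 0,"ay": 0,"az": 0,"gripper": -1}])

```text
time: 37.6
eef_pos: [0.5513, 0.3099, 0.2834]
tcp_rot: [-0.085, 0.996, 0.0, 0.001]
contact_force: [-2.1, -3.4, 3.8]
opening: 0.091
finger_force: 49.3
```

Request:
jog_arm(increments=[{"dx": 0.03,"dy": -0.18,"dz": -0.05,"ax": 0,"ay": 0,"az": 0,"gripper": -1},{"dx": 0.06,"dy": -0.36,"dz": -0.12,"ax": 0,"ay": 0,"az": 0,"gripper": -1},{"dx": 0.09,"dy": -0.52,"dz": -0.21,"ax": 0,"ay": 0,"az": 0,"gripper": -1},{"dx": 0.12,"dy": -0.68,"dz": -0.31,"ax": 0,"ay": 0,"az": 0,"gripper": -1},{"dx": 0.14,"dy": -0.82,"dz": -0.44,"ax": 0,"ay": 0,"az": 0,"gripper": -1},{"dx": 0.14,"dy": -0.82,"dz": -0.44,"ax": 0,"ay": 0,"az": 0,"gripper": -1}])

```text
time: 38.2
eef_pos: [0.5685, 0.2099, 0.2282]
tcp_rot: [-0.086, 0.996, -0.002, 0.001]
contact_force: [-0.4, -6.6, 3.1]
opening: 0.086
finger_force: 51.6
```

Request:
jog_arm(increments=[{"dx": 0.02,"dy": -0.13,"dz": -0.14,"ax": 0,"ay": 0,"az": 0,"gripper": -1},{"dx": 0.04,"dy": -0.25,"dz": -0.29,"ax": 0,"ay": 0,"az": 0,"gripper": -1},{"dx": 0.06,"dy": -0.35,"dz": -0.45,"ax": 0,"ay": 0,"az": 0,"gripper": -1},{"dx": 0.08,"dy": -0.43,"dz": -0.62,"ax": 0,"ay": 0,"az": 0,"gripper": -1},{"dx": 0.09,"dy": -0.5,"dz": -0.8,"ax": 0,"ay": 0,"az": 0,"gripper": -1},{"dx": 0.09,"dy": -0.5,"dz": -0.8,"ax": 0,"ay": 0,"az": 0,"gripper": -1}])

```text
time: 38.8
eef_pos: [0.5788, 0.1507, 0.1299]
tcp_rot: [-0.086, 0.996, -0.002, 0.001]
contact_force: [2.3, -4.9, -0.5]
opening: 0.085
finger_force: 54.2
```

Request:
jog_arm(increments=[{"dx": 0.01,"dy": -0.03,"dz": -0.11,"ax": 0,"ay": 0,"az": 0,"gripper": -1},{"dx": 0.01,"dy": -0.05,"dz": -0.2,"ax": 0,"ay": 0,"az": 0,"gripper": -1},{"dx": 0.01,"dy": -0.05,"dz": -0.22,"ax": 0,"ay": 0,"az": 0,"gripper": -1},{"dx": 0.01,"dy": -0.05,"dz": -0.22,"ax": 0,"ay": 0,"az": 0,"gripper": -1}])

```text
time: 39.2
eef_pos: [0.5799, 0.145, 0.1053]
tcp_rot: [-0.087, 0.996, -0.002, 0.0]
contact_force: [-0.6, -7.9, -2.0]
opening: 0.089
finger_force: 55.1
```

Request:
jog_arm(increments=[{"dx": 0,"dy": 0,"dz": -0.015,"ax": 0,"ay": 0,"az": 0,"gripper": -1},{"dx": 0,"dy": 0,"dz": -0.025,"ax": 0,"ay": 0,"az": 0,"gripper": -1},{"dx": 0,"dy": 0,"dz": -0.025,"ax": 0,"ay": 0,"az": 0,"gripper": -1}])

```text
time: 39.5
eef_pos: [0.58, 0.145, 0.1051]
tcp_rot: [-0.087, 0.996, -0.002, -0.0]
contact_force: [-5.6, -9.3, 10.1]
opening: 0.088
finger_force: 56.3
```

Request:
jog_arm(increments=[{"dx": 0,"dy": 0,"dz": -0.025,"ax": 0,"ay": 0,"az": 0,"gripper": -0.2},{"dx": 0,"dy": 0,"dz": -0.025,"ax": 0,"ay": 0,"az": 0,"gripper": -0.2},{"dx": 0,"dy": 0,"dz": 0,"ax": 0,"ay": 0,"az": 0,"gripper": -0.2},{"dx": 0,"dy": 0,"dz": 0.3,"ax": 0,"ay": 0,"az": 0,"gripper": -0.2},{"dx": 0,"dy": 0,"dz": 0.7,"ax": 0,"ay": 0,"az": 0,"gripper": -0.2},{"dx": 0,"dy": 0,"dz": 1,"ax": 0,"ay": 0,"az": -0.09,"gripper": 0},{"dx": 0,"dy": 0,"dz": 1,"ax": 0,"ay": 0,"az": -0.18,"gripper": 0},{"dx": 0,"dy": 0,"dz": 1,"ax": 0,"ay": 0,"az": -0.27,"gripper": 0},{"dx": 0,"dy": 0,"dz": 1,"ax": 0,"ay": 0,"az": -0.36,"gripper": 0}])

```text
time: 40.4
eef_pos: [0.5795, 0.1475, 0.223]
tcp_rot: [0.198, 0.98, 0.0, 0.001]
contact_force: [-0.6, -0.1, -0.3]
opening: 0.498
finger_force: 0.0
```

Request:
jog_arm(increments=[{"dx": -0.1,"dy": -0.05,"dz": 0,"ax": 0,"ay": 0,"az": -0.09,"gripper": 0},{"dx": -0.2,"dy": -0.1,"dz": 0,"ax": 0,"ay": 0,"az": -0.18,"gripper": 0},{"dx": -0.3,"dy": -0.2,"dz": 0,"ax": 0,"ay": 0,"az": -0.27,"gripper": 0},{"dx": -0.4,"dy": -0.3,"dz": 0,"ax": 0,"ay": 0,"az": -0.36,"gripper": 0},{"dx": -0.5,"dy": -0.4,"dz": 0,"ax": 0,"ay": 0,"az": -0.45,"gripper": 0},{"dx": -0.6,"dy": -0.47,"dz": 0,"ax": 0,"ay": 0,"az": -0.54,"gripper": 0},{"dx": -0.7,"dy": -0.47,"dz": 0,"ax": 0,"ay": 0,"az": -0.63,"gripper": 0},{"dx": -0.8,"dy": -0.47,"dz": 0,"ax": 0,"ay": 0,"az": -0.72,"gripper": 0},{"dx": -0.86,"dy": -0.47,"dz": 0,"ax": 0,"ay": 0,"az": -0.81,"gripper": 0},{"dx": -0.86,"dy": -0.47,"dz": 0,"ax": 0,"ay": 0,"az": -0.9,"gripper": 0}])

```text
time: 41.4
eef_pos: [0.4754, 0.091, 0.2223]
tcp_rot: [0.787, 0.617, 0.0, 0.0]
contact_force: [0.7, -0.4, 0.8]
opening: 0.503
finger_force: 0.0
```

Request:
jog_arm(increments=[{"dx": 0,"dy": 0,"dz": -0.1,"ax": 0,"ay": 0,"az": -0.09,"gripper": 0},{"dx": 0,"dy": 0,"dz": -0.2,"ax": 0,"ay": 0,"az": -0.18,"gripper": 0},{"dx": 0,"dy": 0,"dz": -0.3,"ax": 0,"ay": 0,"az": -0.27,"gripper": 0},{"dx": 0,"dy": 0,"dz": -0.4,"ax": 0,"ay": 0,"az": -0.36,"gripper": 0},{"dx": 0,"dy": 0,"dz": -0.5,"ax": 0,"ay": 0,"az": -0.45,"gripper": 0},{"dx": 0,"dy": 0,"dz": -0.5,"ax": 0,"ay": 0,"az": -0.54,"gripper": 0},{"dx": 0,"dy": 0,"dz": -0.5,"ax": 0,"ay": 0,"az": -0.63,"gripper": 0},{"dx": 0,"dy": 0,"dz": -0.5,"ax": 0,"ay": 0,"az": -0.72,"gripper": 0},{"dx": 0,"dy": 0,"dz": -0.5,"ax": 0,"ay": 0,"az": -0.75,"gripper": 0},{"dx": 0,"dy": 0,"dz": -0.5,"ax": 0,"ay": 0,"az": -0.75,"gripper": 0}])

```text
time: 42.4
eef_pos: [0.4762, 0.091, 0.1624]
tcp_rot: [0.997, 0.079, 0.0, -0.0]
contact_force: [0.0, 0.0, 0.2]
opening: 0.495
finger_force: 0.0
```

```bash
cat > tb.py <<'E'
from h import *
s=get_state(); M=R.from_quat(s['tcp_rot']).as_matrix(); print(s['eef_pos'],np.degrees(np.arctan2(M[1,0],M[0,0])),s['time'],s['qpos'][5])
c=shot('wrist'); f=c['frame']; H,S,V=cv2.split(cv2.cvtColor(f,cv2.COLOR_BGR2HSV)); P=cloud(c)
m=(H>=4)&(H<=20)&(S>180)&(P[...,2]>.084)
for st,ce,mm in comps(m,200):
  w=cast(c,np.argwhere(mm)[:,::-1],.092)[:,:2].astype(np.float32); print('wing',st.tolist(),cv2.minAreaRect(w))
for n in('scene','side'):
  P=cloud(shot(n)); a=np.radians(9.9); d=P-np.array([.5121,.2287,0]); X=d[...,0]*np.cos(a)+d[...,1]*np.sin(a); Y=-d[...,0]*np.sin(a)+d[...,1]*np.cos(a)
  m=(abs(X)<.108)&(abs(Y)<.115)&(P[...,2]>.03)&(P[...,2]<.075); q=np.c_[X[m],Y[m],P[m][:,2]]; A=np.c_[q[:,:2],np.ones(len(q))]; print(n,len(q),'z plane',np.linalg.lstsq(A,q[:,2],rcond=None)[0])
E
python3 tb.py
```

```text
[0.47624676 0.09096829 0.16241345] 9.036437061037853 42.4 1.3919735146031136
wing [317, 196, 18, 54, 892] ((0.47859975695610046, 0.08731251955032349), (0.03628290072083473, 0.011033227667212486), 9.00405216217041)
scene 4328 z plane [-0.00047659  0.00380266  0.05532829]
side 2339 z plane [-0.00490995  0.01036645  0.05697721]
```

Request:
jog_arm(increments=[{"dx": 0,"dy": -0.02,"dz": -0.25,"ax": 0,"ay": 0,"az": 0,"gripper": 0},{"dx": 0,"dy": -0.02,"dz": -0.45,"ax": 0,"ay": 0,"az": 0,"gripper": 0},{"dx": 0,"dy": -0.02,"dz": -0.55,"ax": 0,"ay": 0,"az": 0,"gripper": 0},{"dx": 0,"dy": -0.02,"dz": -0.55,"ax": 0,"ay": 0,"az": 0,"gripper": 0},{"dx": 0,"dy": -0.02,"dz": -0.55,"ax": 0,"ay": 0,"az": 0,"gripper": -1},{"dx": 0,"dy": -0.02,"dz": -0.55,"ax": 0,"ay": 0,"az": 0,"gripper": -1},{"dx": 0,"dy": -0.02,"dz": -0.55,"ax": 0,"ay": 0,"az": 0,"gripper": -1},{"dx": 0,"dy": -0.02,"dz": -0.55,"ax": 0,"ay": 0,"az": 0,"gripper": -1},{"dx": 0,"dy": -0.02,"dz": -0.55,"ax": 0,"ay": 0,"az": 0,"gripper": -1}], force=40)

```text
time: 43.45
eef_pos: [0.477, 0.0889, 0.0977]
tcp_rot: [0.997, 0.079, 0.001, -0.001]
contact_force: [-1.6, 5.9, 5.4]
opening: 0.126
finger_force: 41.8
```

Request:
jog_arm(increments=[{"dx": 0,"dy": 0,"dz": 0,"ax": 0,"ay": 0,"az": 0.09,"gripper": -1},{"dx": 0,"dy": 0,"dz": 0,"ax": 0,"ay": 0,"az": 0.18,"gripper": -1},{"dx": 0,"dy": 0,"dz": 0,"ax": 0,"ay": 0,"az": 0.27,"gripper": -1},{"dx": 0,"dy": 0,"dz": 0,"ax": 0,"ay": 0,"az": 0.36,"gripper": -1},{"dx": 0,"dy": 0,"dz": 0,"ax": 0,"ay": 0,"az": 0.45,"gripper": -1},{"dx": 0,"dy": 0,"dz": 0,"ax": 0,"ay": 0,"az": 0.54,"gripper": -1},{"dx": 0,"dy": 0,"dz": 0,"ax": 0,"ay": 0,"az": 0.63,"gripper": -1},{"dx": 0,"dy": 0,"dz": 0,"ax": 0,"ay": 0,"az": 0.72,"gripper": -1},{"dx": 0,"dy": 0,"dz": 0,"ax": 0,"ay": 0,"az": 0.81,"gripper": -1}])

```text
time: 44.35
eef_pos: [0.476, 0.0901, 0.0977]
tcp_rot: [0.754, 0.657, 0.001, -0.002]
contact_force: [-4.9, 8.8, 9.6]
opening: 0.131
finger_force: 42.1
```

Request:
jog_arm(increments=[{"dx": 0,"dy": 0,"dz": 0,"ax": 0,"ay": 0,"az": 0.09,"gripper": -1},{"dx": 0,"dy": 0,"dz": 0,"ax": 0,"ay": 0,"az": 0.15,"gripper": -1},{"dx": 0,"dy": 0,"dz": 0,"ax": 0,"ay": 0,"az": 0.19,"gripper": -1},{"dx": 0,"dy": 0,"dz": 0,"ax": 0,"ay": 0,"az": 0.22,"gripper": -1},{"dx": 0,"dy": 0,"dz": 0,"ax": 0,"ay": 0,"az": 0.23,"gripper": -1},{"dx": 0,"dy": 0,"dz": 0,"ax": 0,"ay": 0,"az": 0.23,"gripper": -1}])

```text
time: 44.95
eef_pos: [0.4755, 0.0901, 0.0977]
tcp_rot: [0.628, 0.778, 0.001, -0.003]
contact_force: [-5.4, 8.1, 10.9]
opening: 0.126
finger_force: 44.9
```

```bash
python3 - <<'E'
from h import *
s=get_state(); M=R.from_quat(s['tcp_rot']).as_matrix(); print(s['eef_pos'],np.degrees(np.arctan2(M[1,0],M[0,0])),s['wrist_torque'],s['opening'])
E
```

```text
[0.47551706 0.09012572 0.09768961] 102.20887023013465 [ 1.42407241  0.99161607 -0.8508626 ] 0.12608829018802659
```

Request:
jog_arm(increments=[{"dx": 0,"dy": 0,"dz": 0,"ax": 0,"ay": 0,"az": -0.02,"gripper": 0},{"dx": 0,"dy": 0,"dz": 0,"ax": 0,"ay": 0,"az": -0.02,"gripper": 0},{"dx": 0,"dy": 0,"dz": 0,"ax": 0,"ay": 0,"az": -0.02,"gripper": 0},{"dx": 0,"dy": 0,"dz": 0.3,"ax": 0,"ay": 0,"az": -0.02,"gripper": 0},{"dx": 0,"dy": 0,"dz": 0.7,"ax": 0,"ay": 0,"az": -0.02,"gripper": 0},{"dx": 0,"dy": 0,"dz": 1,"ax": 0,"ay": 0,"az": -0.02,"gripper": 0},{"dx": 0,"dy": 0,"dz": 1,"ax": 0,"ay": 0,"az": -0.02,"gripper": 0},{"dx": 0,"dy": 0,"dz": 1,"ax": 0,"ay": 0,"az": -0.02,"gripper": 0}])

```text
time: 45.75
eef_pos: [0.4765, 0.088, 0.217]
tcp_rot: [0.637, 0.771, 0.001, 0.001]
contact_force: [-1.1, -0.3, -0.8]
opening: 0.498
finger_force: 0.0
```

```bash
python3 tb.py
```

```text
[0.47647444 0.08797421 0.21695057] 100.80379165018415 45.75 -0.21538945899486364
wing [314, 173, 15, 44, 605] ((0.4757848381996155, 0.08877654373645782), (0.011348712258040905, 0.03589378669857979), 10.739483833312988)
scene 4265 z plane [-0.00235384  0.00287254  0.05535827]
side 2693 z plane [-0.00503546  0.00822526  0.05708486]
```

```bash
python3 -c "
from plant import job; print(job.sign_off())"
```

```text
the job is handed in; nothing more can be done
None
```

Job handed in: the red and green rolls, the only two present, lie flat on their own pads within about 2 mm and 2° by camera; the lid is shut and the turnbutton is back across it at its stop (no pass/fail result was returned).

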